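# Bin the broken dough and line up the good pucks

## Task

Get this baking sheet ready for the oven: take the scrap tub's orange lid by its tab, first tip it up well aslant with its far side still resting on the rim, then lift it off and lay it flat, right way up, on the middle of the blue mat. Put every dark broken piece of dough into the tub, and set the four light pucks flat in the printed row on the sheet, one wholly inside each red ring. Leave the can, bowl and jar alone.

Things in the scene. Friction and masses are not known exactly. Their poses are not given: they have to be found in the camera images.
- tub: White round scrap tub, open at the top, fixed to the worktop. Outer diameter 136 mm, inner diameter 128 mm, height 80 mm, floor 5 mm thick. Origin: centre of its underside, z up. It starts empty with the lid on it.
- lid: Loose orange tub lid (90 g): disc 142 mm across, 6 mm thick, resting on the rim; below it a plug 120 mm across, 10 mm deep, loose (4 mm play) in the tub. Origin: centre of the plug's underside, z up; disc from 10 to 16 mm above it. Its only handle is a flat tab along the lid's -x, 66 to 105 mm from the centre, 26 mm wide (y), 10 to 18 mm above the origin.
- lid_tab (a point): Middle of the free part of the lid's tab, 89 mm from the lid's centre along its -x, 14 mm above the lid's origin; the tab can be pinched across its 26 mm width.
- lid_far (a point): Point on the underside of the lid's disc, across from the tab, above the rim of the tub: 68 mm from the centre along the lid's +x, 10 mm above the lid's origin.
- lid_mat: Blue square mat, 200 x 200 x 3 mm, fixed flat on the worktop. Origin: centre of its underside (its top is at 3 mm).
- sheet: Baking sheet, 280 (x) x 360 (y) mm, fixed. Origin: centre of its underside, z up. Its flat floor, a cream baking mat, is 20 mm above the origin; a low lip around the edge, 6 mm thick, rises 6 mm above the floor.
- ring0 (a point): Centre of printed red ring 0 of 4 on the baking mat, at floor height. The rings (62 mm inner diameter) form a straight row along the sheet's y, 75 mm apart, on the half of the sheet away from the robot.
- ring1 (a point): Centre of printed red ring 1 of 4 on the baking mat, at floor height. The rings (62 mm inner diameter) form a straight row along the sheet's y, 75 mm apart, on the half of the sheet away from the robot.
- ring2 (a point): Centre of printed red ring 2 of 4 on the baking mat, at floor height. The rings (62 mm inner diameter) form a straight row along the sheet's y, 75 mm apart, on the half of the sheet away from the robot.
- ring3 (a point): Centre of printed red ring 3 of 4 on the baking mat, at floor height. The rings (62 mm inner diameter) form a straight row along the sheet's y, 75 mm apart, on the half of the sheet away from the robot.
- puck0: Good frozen dough puck: light tan disc with dark chips, 46 mm diameter, 24 mm high, 45 g. Origin: its centre; z is the disc's axis. Any puck may go in any ring.
- puck1: Good frozen dough puck: light tan disc with dark chips, 46 mm diameter, 24 mm high, 45 g. Origin: its centre; z is the disc's axis. Any puck may go in any ring.
- puck2: Good frozen dough puck: light tan disc with dark chips, 46 mm diameter, 24 mm high, 45 g. Origin: its centre; z is the disc's axis. Any puck may go in any ring.
- puck3: Good frozen dough puck: light tan disc with dark chips, 46 mm diameter, 24 mm high, 45 g. Origin: its centre; z is the disc's axis. Any puck may go in any ring.
- scrap0: Broken scrap of dark brown frozen dough, a chunk 36 x 24 x 20 mm (its x, y, z), 25 g. Origin: its centre. May be absent (None).
- scrap1: Broken scrap of dark brown frozen dough, a chunk 34 x 26 x 20 mm (its x, y, z), 25 g. Origin: its centre. May be absent (None).
- scrap2: Broken scrap of dark brown frozen dough, a chunk 38 x 24 x 20 mm (its x, y, z), 25 g. Origin: its centre. May be absent (None).
- scrap3: Broken scrap of dark brown frozen dough, a chunk 32 x 25 x 20 mm (its x, y, z), 25 g. Origin: its centre. May be absent (None).
- can: Bystander: yellow-labelled food can, 74 mm diameter, 110 mm high. Origin: centre of underside.
- bowl: Bystander: white bowl, 100 mm across, 50 mm high. Origin: centre of underside.
- jar: Bystander: amber jar, closed, 60 mm diameter, 80 mm high. Origin: centre of underside.
There are look-alikes about, which are no part of the job. Leave any turquoise look-alike of the puck2 alone. What is shaped like the scrap2 but green is not meant.

How it is judged:
On the way, in this order (a step that is already met when the one before it is completed fails the run):
1. the lid is tipped up at least 0.2 rad by its tab, its far side still on the tub's rim (angle between lid's own z axis and vertical above 0.2 rad and z of lid_far in the frame of tub between 0.068 and 0.092 m and horizontal distance between lid_far and tub below 0.085 m and z of lid_tab in the frame of tub above 0.105 m), for 0.2 s.
2. the lid lies flat, right way up, on the blue mat, let go (horizontal distance between lid and lid_mat below 0.04 m and angle between lid's own z axis and vertical below 0.08 rad and z of lid in the frame of lid_mat below 0.01 m and linear speed of lid below 0.02 m/s and contact force between lid and the fingers below 0.1 N), for 0.3 s.
At the end, for the whole second after the job is handed in: The lid lies flat (within 0.08 rad), right way up, on the blue mat, its centre within 40 mm of the mat's; every scrap present lies in the tub, below its rim; each puck lies flat on the sheet with its centre within 10 mm of the centre of a printed ring, one puck to a ring; lid and pucks at rest (horizontal distance between lid and lid_mat below 0.04 m and angle between lid's own z axis and vertical below 0.08 rad and z of lid in the frame of lid_mat below 0.01 m and linear speed of each of lid, puck0, puck1, puck2, puck3 below 0.02 m/s and horizontal distance between each of scrap0, scrap1, scrap2, scrap3 and tub below 0.064 m and z of each of scrap0, scrap1, scrap2, scrap3 in the frame of tub below 0.075 m and (horizontal distance between puck0 and ring0 below 0.01 m or horizontal distance between puck0 and ring1 below 0.01 m or horizontal distance between puck0 and ring2 below 0.01 m or horizontal distance between puck0 and ring3 below 0.01 m) and z of each of puck0, puck1, puck2, puck3 in the frame of sheet below 0.037 m and angle between the z axis of each of puck0, puck1, puck2, puck3 and the z axis of sheet, either way round below 0.15 rad and (horizontal distance between puck1 and ring0 below 0.01 m or horizontal distance between puck1 and ring1 below 0.01 m or horizontal distance between puck1 and ring2 below 0.01 m or horizontal distance between puck1 and ring3 below 0.01 m) and (horizontal distance between puck2 and ring0 below 0.01 m or horizontal distance between puck2 and ring1 below 0.01 m or horizontal distance between puck2 and ring2 below 0.01 m or horizontal distance between puck2 and ring3 below 0.01 m) and (horizontal distance between puck3 and ring0 below 0.01 m or horizontal distance between puck3 and ring1 below 0.01 m or horizontal distance between puck3 and ring2 below 0.01 m or horizontal distance between puck3 and ring3 below 0.01 m)); the robot touches nothing.
It fails at once if the can is knocked away or over (distance of can from where it was at the start of the episode above 0.03 m or angle between can's own z axis and vertical above 0.4 rad).
It fails at once if the bowl is knocked away or over (distance of bowl from where it was at the start of the episode above 0.03 m or angle between bowl's own z axis and vertical above 0.4 rad).
It fails at once if the jar is knocked away or over (distance of jar from where it was at the start of the episode above 0.03 m or angle between jar's own z axis and vertical above 0.4 rad).
Of scrap0, scrap1, scrap2, scrap3 only 2 to 4 are there at a start; the rules pass over those that are not, and their reading is None.
At some moment in a run one of puck0, puck1, puck2, puck3, scrap0, scrap1, scrap2, scrap3 may be knocked a few centimetres aside while the robot is not near it.
It also fails if it takes over 210 s, if anything falls off the work surface, if the arm or the gripper's body presses on something with over 40 N, if the wrist force passes 120 N, or if a joint passes its speed limit or range.

## Robot

A 7-joint arm with a two-finger parallel gripper is mounted at the origin on the work surface. World frame = base frame: x ahead of the robot, y to its left, z up, the work surface at z = 0. Lengths are in m, angles in rad, forces in N, time in s.
With the tool pointing down it reaches from about 0.425 to 0.8 m from the base axis. Payload 8.3 kg.
Tool frame: the origin (TCP) lies midway between the tips of the shut fingers; the grasp point (between the pads) lies 19 mm behind it (grasp_offset is the distance from the TCP to the grasp point, in m); y points along the fingers, x is the direction in which the jaws open and shut, and the axes are right-handed (so a half turn about y gives the same grasp; the last joint's range is limited). The gripper opens to 85 mm and grips with 20 to 120 N. Pads are 22 mm wide; open, the fingers measure 114 mm over their backs; the gripper's body (76 mm by 85 mm) begins 54 mm behind the grasp point. The pads swing forward as they close: fully open they stand 13 mm farther back than shut.
Start: joints at [-0.063, 0.383, 0.016, 1.37, -0.006, 1.388, -0.046], TCP at [0.625, 0, 0.231] pointing down, gripper open.
Joint ranges: [-2.95, 2.95], [-0.25, 2.06], [-1.52, 1.56], [0.18, 2.33], [-1.44, 4.58], [0.02, 2.06], [-3.01, 3.01]. Speed limits (rad/s): [2.39, 2.39, 3.01, 3.01, 3.14, 3.14, 3.14].

## Interface

Orientations are given as a unit quaternion [w, x, y, z].
In Python, from cell import state, read_camera, finish_job, grasp_offset gives the robot as it stands.
- The arm moves only by the shell command python3 -m pendant 'ROWS' [OPENING]. ROWS is a JSON object of lists of equal length, an entry for each row: "travel": the shift along the tool's x, y, z in mm, a list of three; "spin": the turn about the tool's y in rad. In form: {"travel": [[tx, ty, tz], ...], "spin": [spin, ...]}. A call has 1 to 10 rows; each row is the pose to reach, as a shift and turn from the pose measured when the call began, along the tool's axes at that moment; what a row does not reach only later rows make up. A row lasts 1/10 s, in which the tool goes at most 50 mm and 8.59 degrees, less where a joint would pass 70% of its speed; a pose out of reach is approached as far as the arm can. A call with a gripper value outside its range is refused whole. OPENING is the closure, from 0 (fully open) to 1 (shut), set as the call begins (- or left out, the last holds). The fingers move at their own pace and stop on an object; the grip force is fixed at half the most. Time passes only in rows, so rows that repeat a pose let the fingers close. It gives the time, the measured TCP pose, the force and the opening at its end, in the units of the state.
- state(): the state, without advancing time (a new reading comes with each control period).
- read_camera(name): name is "scene" or "side" or "wrist"; returns a dict with "color" (384x512x3 uint8, blue, green, red), "K" (3x3 intrinsics, pixels), "extrinsics" (4x4, takes a point from camera to world coordinates). Camera axes: x right, y up, looking along -z (the intrinsics and any distortion apply to the point x, -y, -z); pixel columns grow to the right and rows downward; lengths in m; the calibration is good to about 2 mm. A picture is of the moment at which its call begins. There is no depth.
- finish_job(): hands the job in, once; it reports no verdict.
The state is a dict: "time_s": time; "joint_positions": joint angles; "qd": joint speeds; "effort": joint torques, N m; "tcp_pos": TCP position; "ee_rot": TCP orientation; "ft_force": force on the tool from outside, world axes, zero at the start; "ft_torque": the same for the moment, N m; "finger_gap": finger opening in m.
Only numpy, scipy, OpenCV 4.12 (cv2) and the standard library are available. Lean on these libraries where they do the work, as an engineer would, in place of code of your own. Each camera call takes 0.05 s, during which the arm holds its last target.

## Working session

There is one attempt and no reset: what is moved stays moved. The work goes in short steps, Python scripts to look and compute and a shell command to move; the robot and the scene stay as the last step left them, time stands still between calls to the robot, and variables do not carry over. Pictures are saved under pics/ and viewed, and the job is handed in when it is done.

```bash
ls; mkdir -p pics; python3 - <<'E'
from cell import state, read_camera, grasp_offset
import cv2, numpy as np
s=state(); print({k:(np.round(v,4).tolist()) for k,v in s.items()}, grasp_offset if not callable(grasp_offset) else grasp_offset())
for n in ["scene","side","wrist"]:
    c=read_camera(n); cv2.imwrite(f"pics/{n}0.png",c["color"]); np.savez(f"pics/{n}0.npz",K=c["K"],E=c["extrinsics"]); print(n,[k for k in c],np.round(c["K"],1).tolist(),np.round(c["extrinsics"],3).tolist())
E
```

```text
pics
{'time_s': 0.0, 'joint_positions': [-0.0629, 0.3842, 0.0163, 1.3712, -0.0063, 1.3882, -0.0465], 'qd': [0.0001, 0.002, -0.0011, -0.0003, 0.0003, -0.0008, -0.0003], 'effort': [-0.0005, -62.7589, 0.8437, -37.1826, 0.0165, 0.014, -0.0001], 'tcp_pos': [0.6245, 0.0, 0.2303], 'ee_rot': [-0.7071, 0.7071, -0.0007, -0.0007], 'ft_force': [0.4537, -0.4028, -0.5007], 'ft_torque': [0.0102, 0.0234, 0.0103], 'finger_gap': 0.0857} 0.0187
scene ['color', 'K', 'extrinsics'] [[483.3, 0.0, 257.3], [0.0, 483.3, 195.1], [0.0, 0.0, 1.0]] [[-0.496, -0.481, 0.723, 1.444], [0.868, -0.295, 0.399, 0.491], [0.021, 0.825, 0.564, 0.767], [0.0, 0.0, 0.0, 1.0]]
side ['color', 'K', 'extrinsics'] [[418.0, 0.0, 250.4], [0.0, 418.0, 194.8], [0.0, 0.0, 1.0]] [[0.741, 0.349, -0.573, -0.002], [-0.671, 0.354, -0.652, -0.614], [-0.024, 0.868, 0.497, 0.541], [0.0, 0.0, 0.0, 1.0]]
wrist ['color', 'K', 'extrinsics'] [[297.9, 0.0, 260.4], [0.0, 297.9, 191.7], [0.0, 0.0, 1.0]] [[1.0, -0.002, 0.002, 0.625], [0.001, 0.948, 0.318, 0.082], [-0.002, -0.318, 0.948, 0.373], [0.0, 0.0, 0.0, 1.0]]
```

View pictures.

View pics/scene0.png

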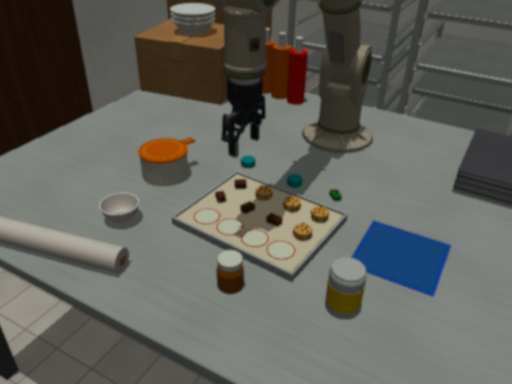

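View pics/side0.png

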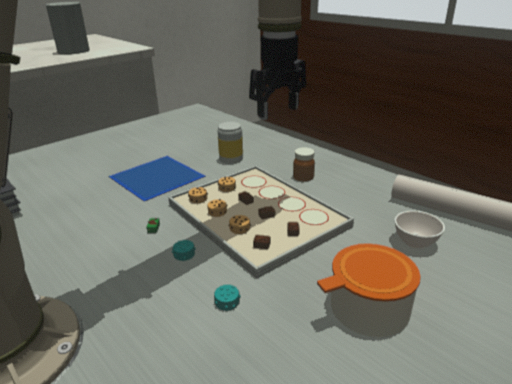

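View pics/wrist0.png

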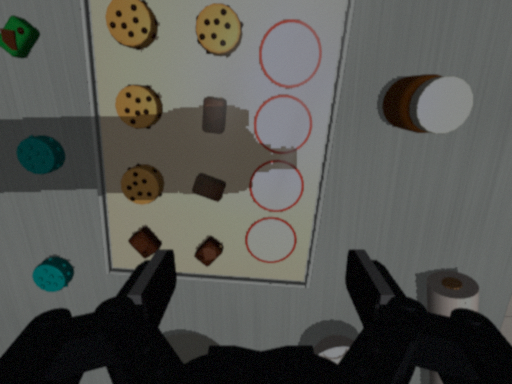

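```bash
cat > h.py <<'E'
import numpy as np, cv2
from cell import state, read_camera
def snap(n,tag):
    c=read_camera(n); cv2.imwrite(f"pics/{n}{tag}.png",c["color"]); np.savez(f"pics/{n}{tag}.npz",K=c["K"],E=c["extrinsics"]); return c
def load(n):
    d=np.load(f"pics/{n}.npz"); return d["K"],d["E"]
def p2w(n,u,v,z):
    K,E=load(n); d=np.array([(u-K[0,2])/K[0,0],-(v-K[1,2])/K[1,1],-1.])
    d=E[:3,:3]@d; o=E[:3,3]; return o+d*(z-o[2])/d[2]
def w2p(n,P):
    K,E=load(n); q=E[:3,:3].T@(np.array(P)-E[:3,3]); return K[0,0]*q[0]/-q[2]+K[0,2], K[1,1]*-q[1]/-q[2]+K[1,2]
def crop(n,x0,y0,x1,y1,out):
    im=cv2.imread(f"pics/{n}.png")[y0:y1,x0:x1]; f=min(800/(x1-x0),600/(y1-y0))
    cv2.imwrite(f"pics/{out}.png",cv2.resize(im,None,fx=f,fy=f,interpolation=cv2.INTER_CUBIC)); print("scale",f)
E
python3 - <<'E'
from h import *
crop("wrist0",80,0,350,202,"wc"); crop("wrist0",80,150,350,300,"wc2")
crop("side0",300,220,440,325,"sc"); crop("scene0",120,120,220,195,"scc")
E
```

```text
scale 2.962962962962963
scale 2.962962962962963
scale 5.714285714285714
scale 8.0
```

View pics/sc.png

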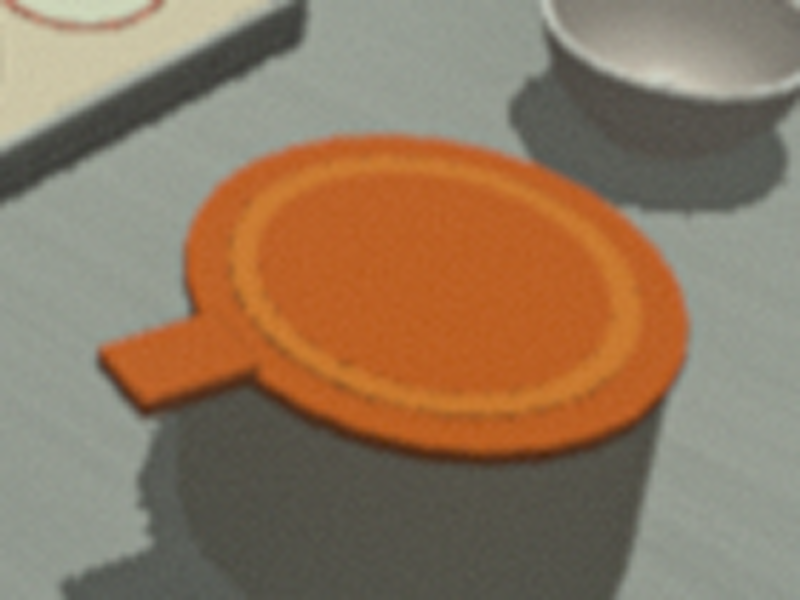

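View pics/scc.png

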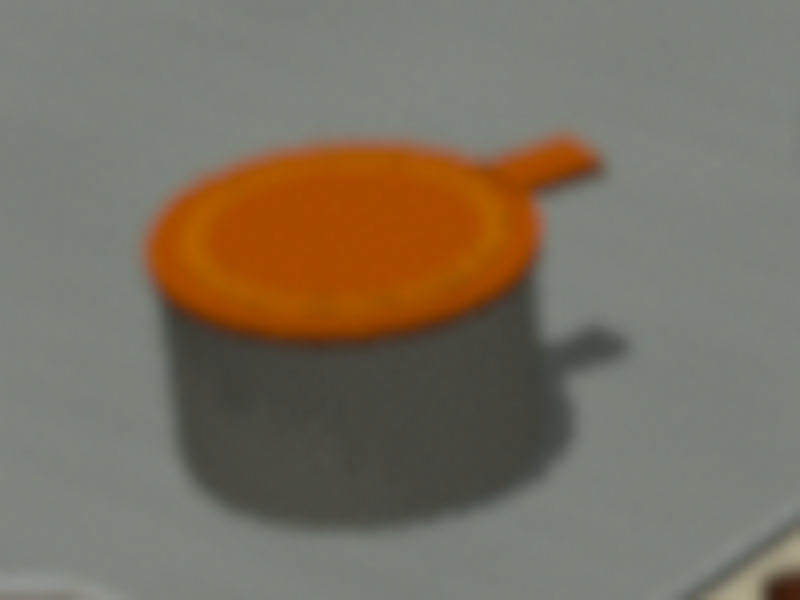

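View pics/wc.png

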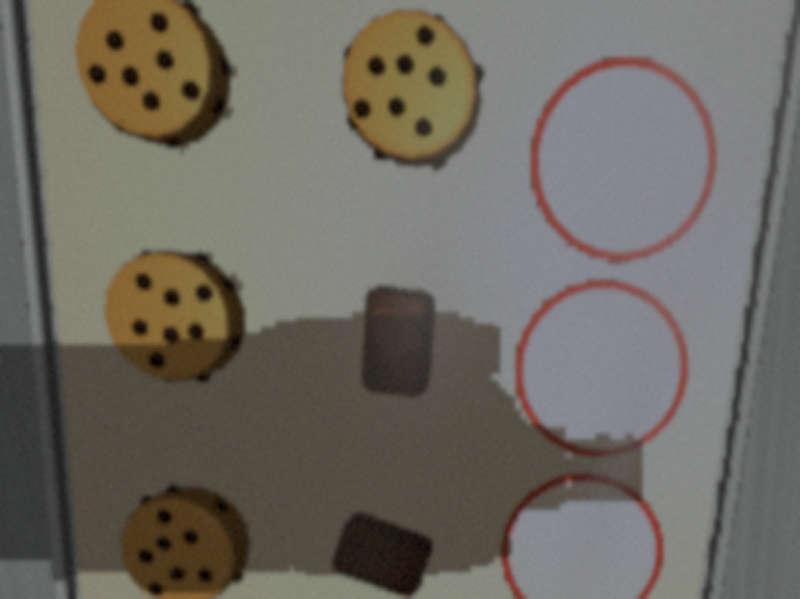

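View pics/wc2.png

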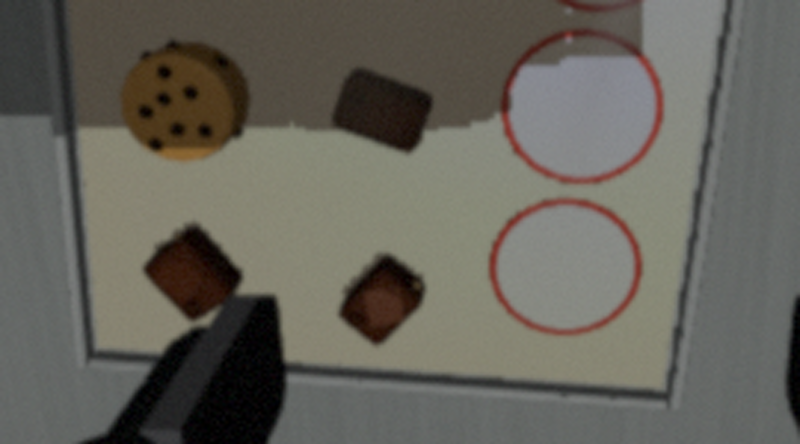

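```bash
python3 - <<'E'
from h import *
from scipy.optimize import least_squares
def circ(P):
    P=np.array(P)[:,:2]; r=least_squares(lambda p:np.hypot(*(P-p[:2]).T)-p[2],[*P.mean(0),.06]); return np.round(r.x,4),np.abs(r.fun).max().round(4)
f=5.714
S=lambda u,v:(300+u/f,220+v/f)
print("lid side disc",circ([p2w("side0",*S(*q),.086) for q in[(187,245),(390,135),(688,320),(480,455),(235,180),(600,190)]]))
C=lambda u,v:(120+u/8,120+v/8)
print("lid scene disc",circ([p2w("scene0",*C(*q),.086) for q in[(147,245),(345,143),(542,240),(330,330),(200,180),(500,170)]]))
t=[p2w("side0",*S(*q),.088)for q in[(100,350),(145,408)]];print("tab end side",np.round(t,4),np.mean(t,0))
t=[p2w("scene0",*C(*q),.088)for q in[(562,135),(603,160)]];print("tab end scene",np.round(t,4),np.mean(t,0))
# rings by red
for n in["wrist0","side0"]:
    im=cv2.imread(f"pics/{n}.png").astype(int); b,g,r=im[...,0],im[...,1],im[...,2]
    m=((r-g>35)&(r-b>35)&(abs(g-b)<40)).astype(np.uint8)
    m=cv2.dilate(m,np.ones((2,2)))
    k,l,st,c=cv2.connectedComponentsWithStats(m)
    for i in range(1,k):
        if st[i,2]>25 and st[i,4]>60:
            ys,xs=np.where(l==i); P=np.array([p2w(n,x-.5,y-.5,.020) for x,y in zip(xs,ys)])
            print(n,st[i],circ(P))
E
```

```text
lid side disc (array([ 0.5063, -0.347 ,  0.0704]), np.float64(0.002))
lid scene disc (array([ 0.5096, -0.3381,  0.0699]), np.float64(0.0008))
tab end side [[ 0.4114 -0.3008  0.088 ]
 [ 0.4023 -0.3242  0.088 ]] [ 0.40687311 -0.31249781  0.088     ]
tab end scene [[ 0.4108 -0.315   0.088 ]
 [ 0.4189 -0.2904  0.088 ]] [ 0.41481874 -0.30271134  0.088     ]
wrist0 [259  19  63  70 711] (array([0.6563, 0.1202, 0.0325]), np.float64(0.0022))
wrist0 [254  95  59  59 531] (array([0.6501, 0.0454, 0.0325]), np.float64(0.0022))
wrist0 [249 161  56  52 461] (array([ 0.644 , -0.0294,  0.0324]), np.float64(0.0024))
wrist0 [245 217  53  47 482] (array([ 0.6379, -0.1041,  0.0325]), np.float64(0.0025))
side0 [317 245 104  56 402] (array([ 0.5662, -0.3012,  0.0803]), np.float64(0.0269))
side0 [372 244  50  35 135] (array([ 0.5812, -0.3058,  0.0784]), np.float64(0.0037))
```

```bash
python3 - <<'E'
from h import *
R=[(.6563,.1202),(.6501,.0454),(.644,-.0294),(.6379,-.1041)]
for n,(x0,y0,x1,y1) in {"side0":(160,160,360,270),"scene0":(170,165,350,275)}.items():
    im=cv2.imread(f"pics/{n}.png"); f=4
    c=cv2.resize(im[y0:y1,x0:x1],None,fx=f,fy=f,interpolation=cv2.INTER_CUBIC)
    for x,y in R:
        a=np.linspace(0,6.28,60)
        P=np.array([[(w-o+.5)*f for w,o in zip(w2p(n,(x+.032*np.cos(t),y+.032*np.sin(t),.02)),(x0,y0))] for t in a])
        cv2.polylines(c,[P.astype(int)],True,(255,0,0),1)
    cv2.imwrite(f"pics/{n}_ov.png",c)
E
```

```text
(no output)
```

View pics/side0_ov.png

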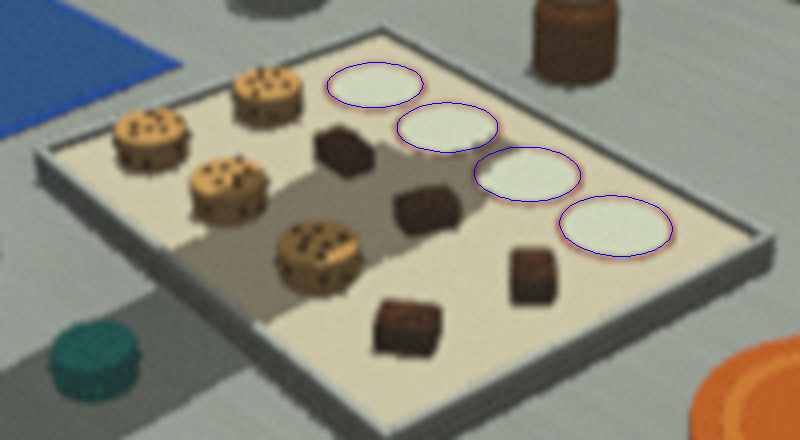

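View pics/scene0_ov.png

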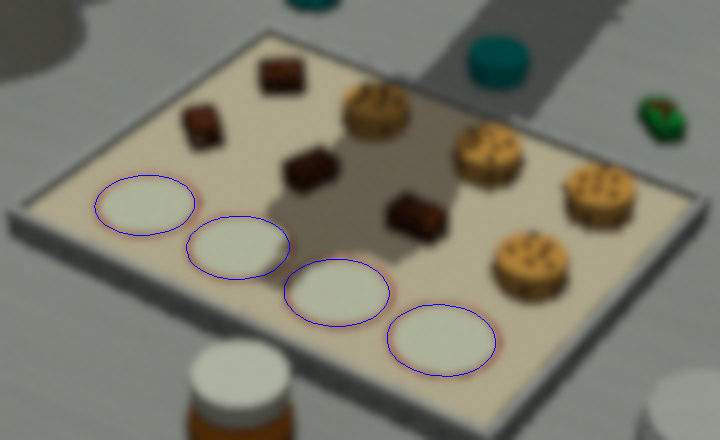

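Candidates: the dark scraps sit in scene at (240,184), (221,197), (248,208) and (274,219). The light pucks are at (264,192), (292,203), (320,213) and (302,231). The look-alikes to avoid are the turquoise pucks at (248,161) and (295,180) and the green scrap at (335,194). The only orange lid is at (163,150), with its tab at (190,141).

Next I'll hover near the lid with the wrist camera facing it.

```bash
python3 -m pendant '{"travel":[[-200,0,-290],[-200,0,-290],[-200,0,-290],[-200,0,-290],[-200,0,-290],[-200,0,-290],[-200,0,-290],[-200,0,-290],[-200,0,-290],[-200,0,-290]],"spin":[0.15,0.3,0.45,0.6,0.75,0.9,1.05,1.2,1.35,1.5]}' 0
python3 -m pendant '{"travel":[[0,0,0],[0,0,0],[0,0,0],[0,0,0],[0,0,0]],"spin":[0.15,0.3,0.42,0.42,0.42]}'
python3 - <<'E'
from h import *
s=state(); print(s["time_s"],s["tcp_pos"],s["ee_rot"],s["joint_positions"]); snap("wrist","1")
E
```

```text
time_s: 1.15
tcp_pos: [0.4241, -0.2904, 0.2306]
ee_rot: [-0.515, 0.516, -0.484, 0.483]
ft_force: [-0.4, 1.3, 1.1]
finger_gap: 0.0856
time_s: 1.65
tcp_pos: [0.424, -0.2903, 0.2305]
ee_rot: [0.404, -0.405, 0.581, -0.579]
ft_force: [-0.7, -0.4, -0.4]
finger_gap: 0.0852
1.65 [ 0.42398211 -0.29026105  0.23048533] [ 0.40400824 -0.40501171  0.58053201 -0.5794182 ] [ 0.18284204  0.14425547  0.39807011  1.68690989 -0.05675182  1.32394582
 -1.33236622]
```

View pics/wrist1.png

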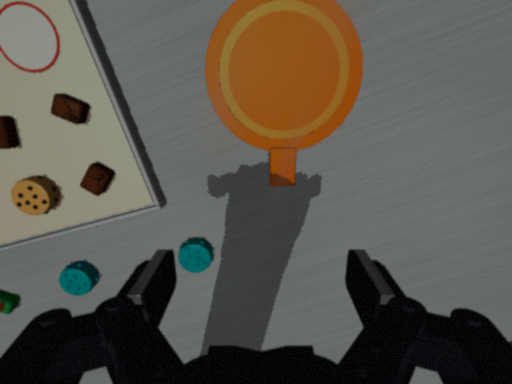

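```bash
python3 - <<'E'
from h import *
from scipy.spatial.transform import Rotation as R
crop("wrist1",190,0,370,200,"w1c")
im=cv2.imread("pics/wrist1.png").astype(int); b,g,r=im[...,0],im[...,1],im[...,2]
m=((r-b>90)&(r-g>40)).astype(np.uint8)
ys,xs=np.where(m); print(xs.min(),xs.max(),ys.min(),ys.max())
t=[p2w("wrist1",*q,.088)for q in[(269,184),(295,185)]]; print(np.round(t,4))
for q in [(284,67)]: print(p2w("wrist1",*q,.086))
print(R.from_quat(np.roll(state()["ee_rot"],-1)).as_matrix().round(3))
E
```

```text
scale 3.0
0 361 0 183
[[ 0.4159 -0.2965  0.088 ]
 [ 0.406  -0.3205  0.088 ]]
[ 0.51328072 -0.3454145   0.086     ]
[[-0.346 -0.002  0.938]
 [-0.938  0.    -0.346]
 [ 0.    -1.    -0.002]]
```

View pics/w1c.png

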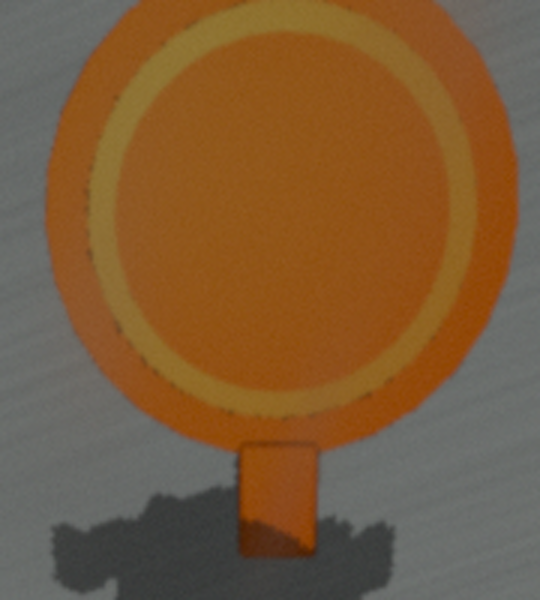

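```bash
python3 - <<'E'
from h import *
from scipy.optimize import least_squares
P=np.array([p2w("wrist1",190+u/3,v/3,.086) for u,v in[(90,205),(477,205),(283,417),(283,0),(150,350),(410,355),(47,205),(518,205)]])[:,:2]
Pi=P[:6]
r=least_squares(lambda p:np.hypot(*(Pi-p[:2]).T)-p[2],[.51,-.34,.06]);c=r.x;print(c,r.fun)
e=np.mean([p2w("wrist1",190+u/3,v/3,.088) for u,v in[(238,555),(316,555)]],0)[:2]
d=e-c[:2];print(e,np.hypot(*d),np.arctan2(*d[::-1]))
d/=np.hypot(*d); tab=e-d*.015; s=state();T=np.array([*tab,.063])-s["tcp_pos"]
from scipy.spatial.transform import Rotation as R
M=R.from_quat(np.roll(s["ee_rot"],-1)).as_matrix(); print("tab",tab,"travel",M.T@T*1000,"tool z ang",np.arctan2(M[1,2],M[0,2]),"lid +x",np.arctan2(-d[1],-d[0]))
E
```

```text
[ 0.50810061 -0.34432289  0.0570816 ] [ 0.00078049  0.00021453  0.00146421 -0.0001734  -0.00149394 -0.00079189]
[ 0.41033025 -0.30864268] 0.10407746669593464 2.791671684873122
tab [ 0.42442125 -0.31378504] travel [ 21.85951995 167.50499256   8.84817581] tool z ang -0.35297263092419523 lid +x -0.3499209687166713
```

```bash
python3 -m pendant '{"travel":[[22,40,9],[22,80,9],[22,110,9],[22,140,9],[22,155,9],[22,167,9],[22,167,9],[22,167,9]],"spin":[0,0,0,0,0,0,0,0]}' 0
python3 -m pendant '{"travel":[[0,0,0],[0,0,0],[0,0,0],[0,0,0],[0,0,0],[0,0,0],[0,0,0],[0,0,0]],"spin":[0,0,0,0,0,0,0,0]}' 1
python3 - <<'E'
from h import *
s=state(); print(s["tcp_pos"],s["finger_gap"],s["ft_force"]); snap("side","2");snap("wrist","2"); crop("side2",290,200,450,320,"s2c")
E
```

```text
time_s: 2.5
tcp_pos: [0.4249, -0.3143, 0.0641]
ee_rot: [0.404, -0.405, 0.58, -0.58]
ft_force: [1.6, -0.0, 1.0]
finger_gap: 0.0851
time_s: 3.3
tcp_pos: [0.4251, -0.3143, 0.0646]
ee_rot: [0.404, -0.405, 0.58, -0.58]
ft_force: [-1.1, 1.2, 5.5]
finger_gap: 0.0244
[ 0.4251307  -0.31432501  0.06456305] 0.024429421618902315 [-1.13791584  1.19016176  5.5263311 ]
scale 5.0
```

View pics/s2c.png

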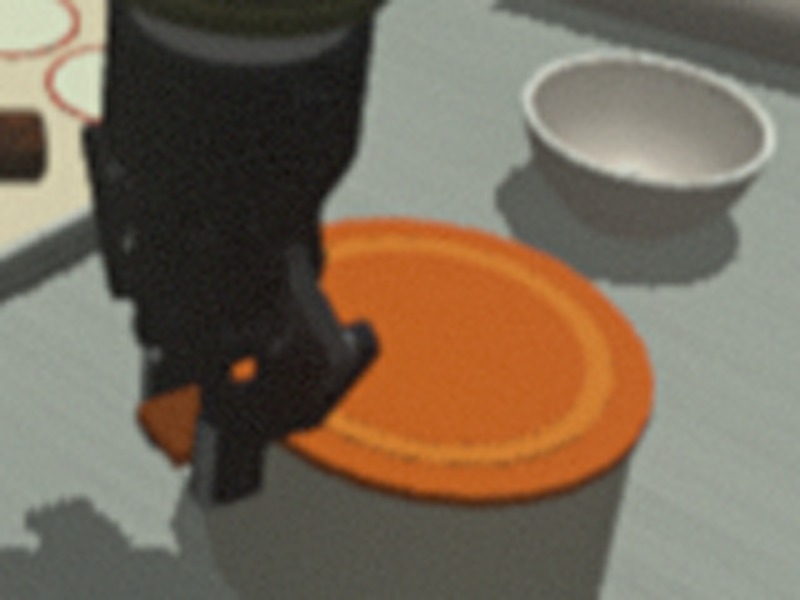

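View pics/wrist2.png

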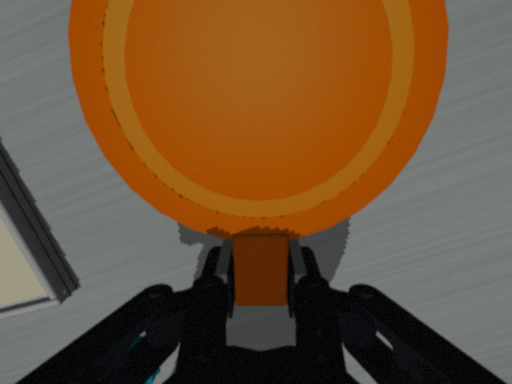

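```bash
python3 -m pendant '{"travel":[[0,-2,0],[0,-4,0],[0,-6,0],[0,-8,0],[0,-10,0],[0,-12,0],[0,-14,0],[0,-16,1],[0,-18,1],[0,-20,1]],"spin":[0,0,0,0,0,0,0,0,0,0]}'
python3 - <<'E'
from h import *
s=state(); print(s["tcp_pos"],s["finger_gap"],s["ft_force"]); snap("side","3");snap("scene","3"); crop("side3",290,200,450,320,"s3c");crop("scene3",110,90,230,180,"sc3c")
E
```

```text
time_s: 4.4
tcp_pos: [0.4261, -0.3147, 0.0847]
ee_rot: [0.404, -0.405, 0.58, -0.58]
ft_force: [0.6, -0.8, -0.5]
finger_gap: 0.0247
[ 0.42611844 -0.3146787   0.08473447] 0.024692141396566208 [ 0.55916966 -0.82145418 -0.4583667 ]
scale 5.0
scale 6.666666666666667
```

View pics/s3c.png

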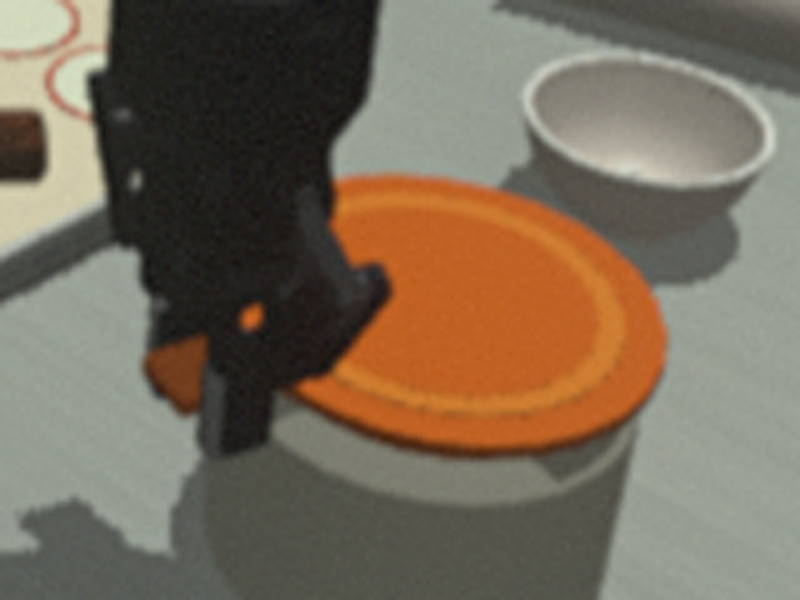

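View pics/sc3c.png

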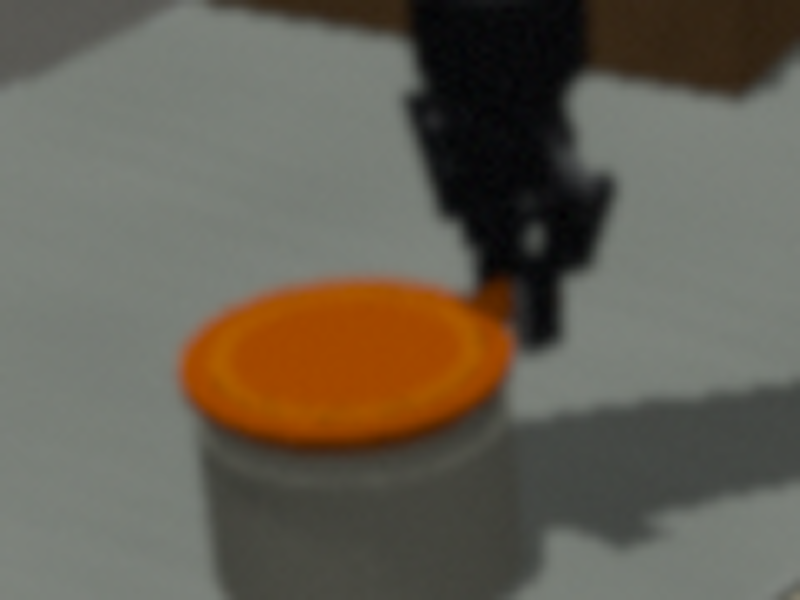

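```bash
python3 -m pendant '{"travel":[[0,0,0],[0,0,0],[0,0,0],[0,0,0],[0,0,0]],"spin":[0,0,0,0,0]}' 0.72
python3 - <<'E'
from h import *
s=state(); print(s["tcp_pos"],s["finger_gap"],s["ft_force"]); snap("side","4"); crop("side4",290,200,450,320,"s4c")
E
```

```text
time_s: 5.0
tcp_pos: [0.4262, -0.3148, 0.0848]
ee_rot: [0.404, -0.405, 0.58, -0.58]
ft_force: [-0.5, 0.4, -1.5]
finger_gap: 0.0249
[ 0.42618876 -0.31478808  0.0848291 ] 0.024924298383240333 [-0.47605988  0.40524348 -1.49588329]
scale 5.0
```

View pics/s4c.png

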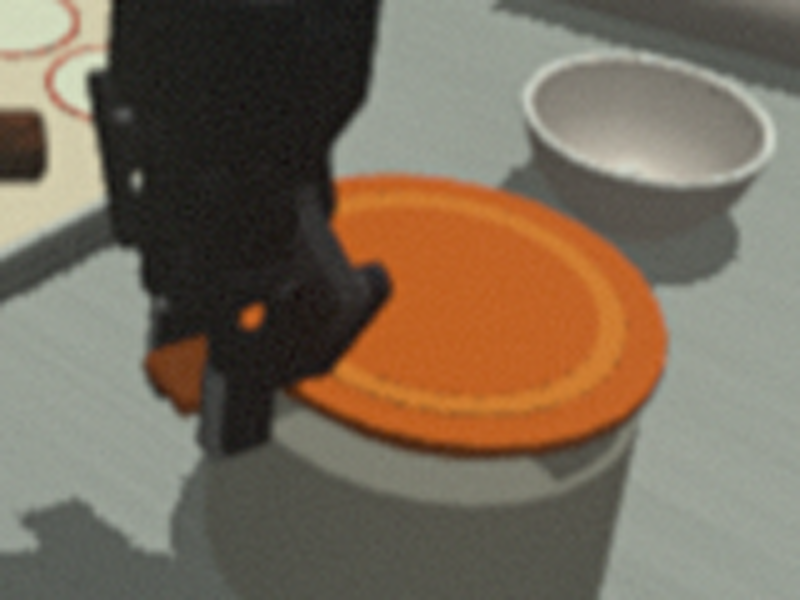

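```bash
for i in 1; do python3 -m pendant '{"travel":[[0,0,0],[0,0,0],[0,0,0]],"spin":[0,0,0]}' 0.71|tail -1;python3 -m pendant '{"travel":[[0,0,0],[0,0,0],[0,0,0]],"spin":[0,0,0]}' 0.70|tail -1; done
python3 - <<'E'
from h import *
s=state(); print(s["tcp_pos"],s["finger_gap"],s["ft_force"]); snap("side","5"); crop("side5",290,200,450,320,"s5c")
E
```

```text
finger_gap: 0.0253
finger_gap: 0.0258
[ 0.42618595 -0.31477104  0.08482435] 0.02578310075042443 [ 0.05979039  0.07754865 -0.65869391]
scale 5.0
```

View pics/s5c.png

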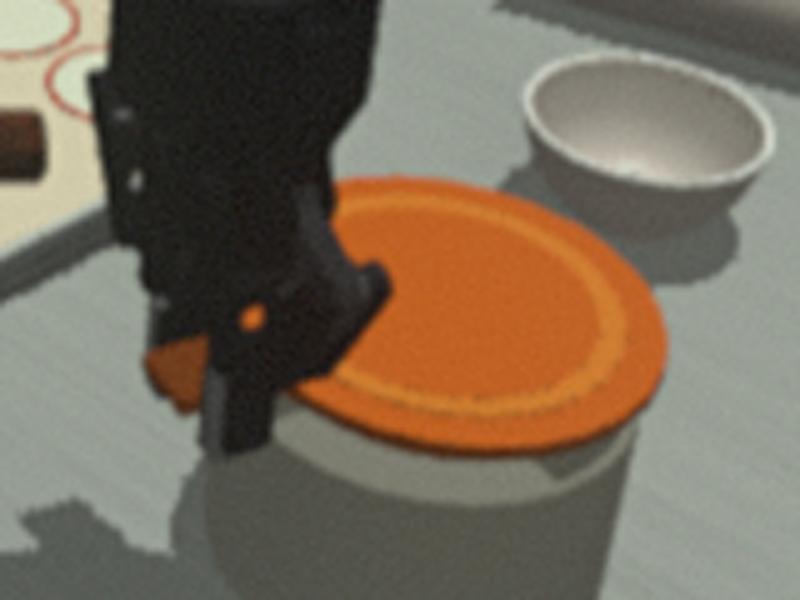

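```bash
python3 -m pendant '{"travel":[[0,0,0],[0,0,0],[0,0,0]],"spin":[0,0,0]}' 0.695|tail -1
python3 - <<'E'
from h import *
snap("side","6"); crop("side6",290,200,450,320,"s6c")
a=cv2.imread("pics/side6.png").astype(int)-cv2.imread("pics/side5.png"); print(np.abs(a[200:320,355:450]).max(),np.abs(a[200:320,355:450]).mean())
E
python3 -m pendant '{"travel":[[0,0,0],[0,0,0],[0,0,0]],"spin":[0,0,0]}' 0.69|tail -1
python3 - <<'E'
from h import *
snap("side","7"); crop("side7",290,200,450,320,"s7c")
a=cv2.imread("pics/side7.png").astype(int)-cv2.imread("pics/side6.png"); print(np.abs(a[200:320,355:450]).max(),np.abs(a[200:320,355:450]).mean())
E
```

```text
finger_gap: 0.026
scale 5.0
129 9.688070175438597
finger_gap: 0.0266
scale 5.0
18 1.7601754385964912
```

View pics/s7c.png

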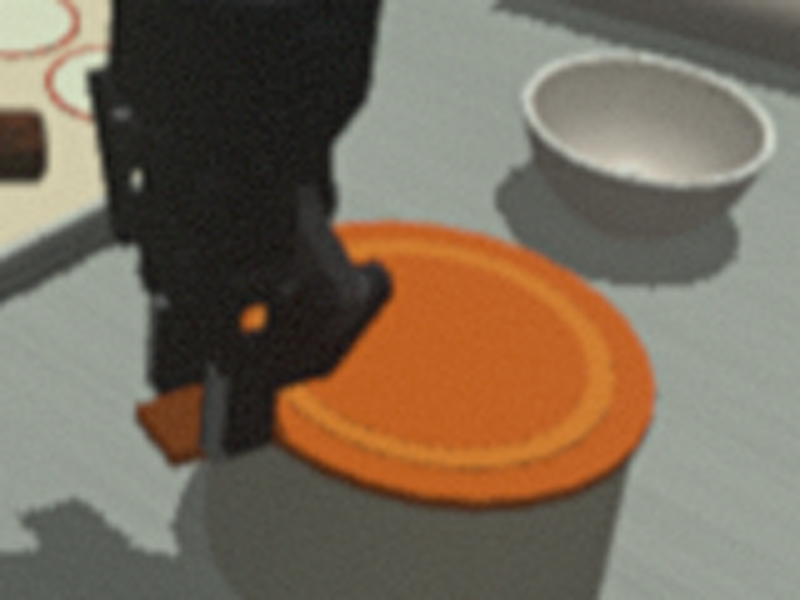

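```bash
python3 -m pendant '{"travel":[[0,5,0],[0,10,0],[0,15,0],[0,20,-1],[0,20,-1]],"spin":[0,0,0,0,0]}' 0.67 | tail -2
python3 -m pendant '{"travel":[[0,0,0],[0,0,0],[0,0,0]],"spin":[0,0,0]}' 0.72|tail -1
python3 -m pendant '{"travel":[[0,0,0],[0,0,0],[0,0,0]],"spin":[0,0,0]}' 0.698|tail -1
python3 -m pendant '{"travel":[[0,-3,0],[0,-6,0],[0,-9,0],[0,-12,0],[0,-15,0],[0,-18,1],[0,-20,1]],"spin":[0,0,0,0,0,0,0]}' 
python3 - <<'E'
from h import *
snap("side","8"); crop("side8",290,200,450,320,"s8c")
E
```

```text
ft_force: [0.2, -0.1, 0.8]
finger_gap: 0.0283
finger_gap: 0.0251
finger_gap: 0.0259
time_s: 8.2
tcp_pos: [0.426, -0.3147, 0.0846]
ee_rot: [0.404, -0.405, 0.58, -0.58]
ft_force: [-0.1, -0.8, -0.6]
finger_gap: 0.0254
scale 5.0
```

View pics/s8c.png

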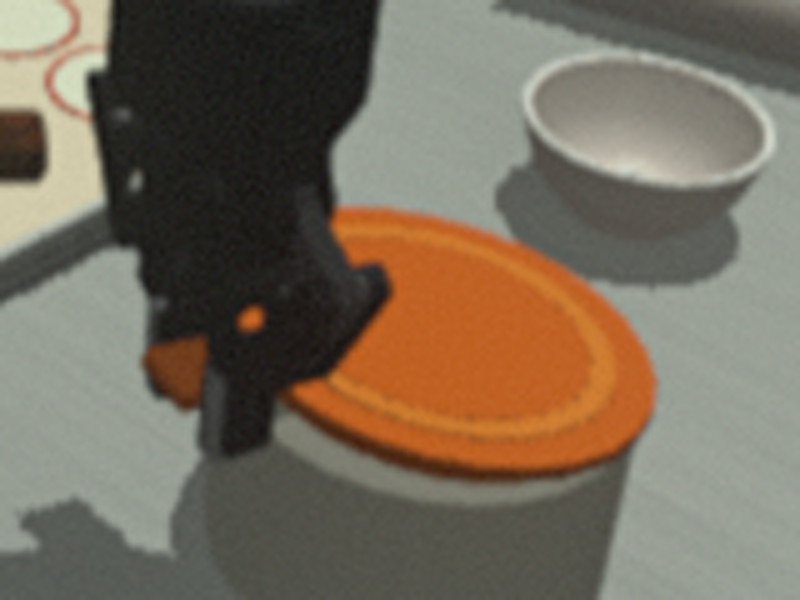

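```bash
python3 -m pendant '{"travel":[[0,-3,0],[0,-6,1],[0,-9,1],[0,-12,2],[0,-15,2],[0,-18,3],[0,-21,4],[0,-24,4],[0,-24,4],[0,-24,4]],"spin":[0,0,0,0,0,0,0,0,0,0]}' 
python3 - <<'E'
from h import *
snap("side","9"); crop("side9",290,200,450,320,"s9c")
snap("scene","9"); crop("scene9",110,90,230,180,"sc9c")
E
```

```text
time_s: 9.25
tcp_pos: [0.4299, -0.3162, 0.1088]
ee_rot: [-0.404, 0.405, -0.58, 0.58]
ft_force: [0.6, -0.2, -0.4]
finger_gap: 0.0261
scale 5.0
scale 6.666666666666667
```

View pics/s9c.png

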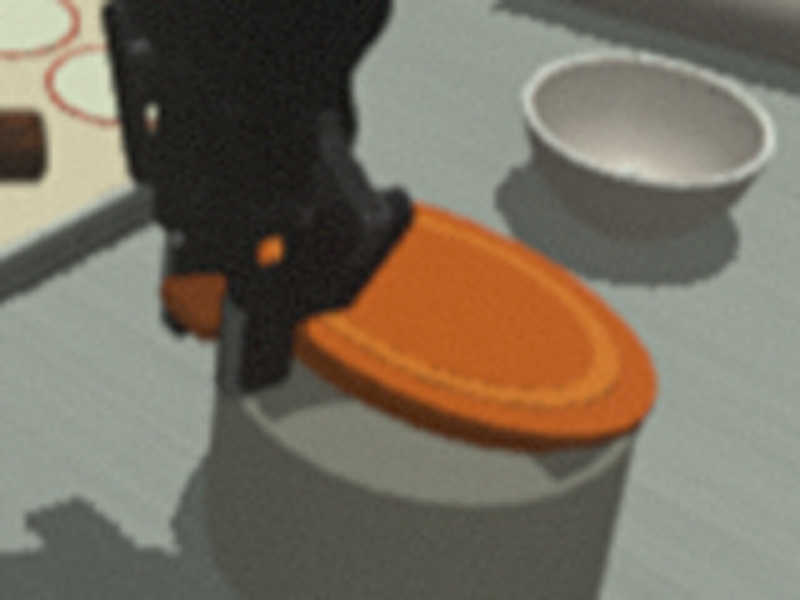

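View pics/sc9c.png

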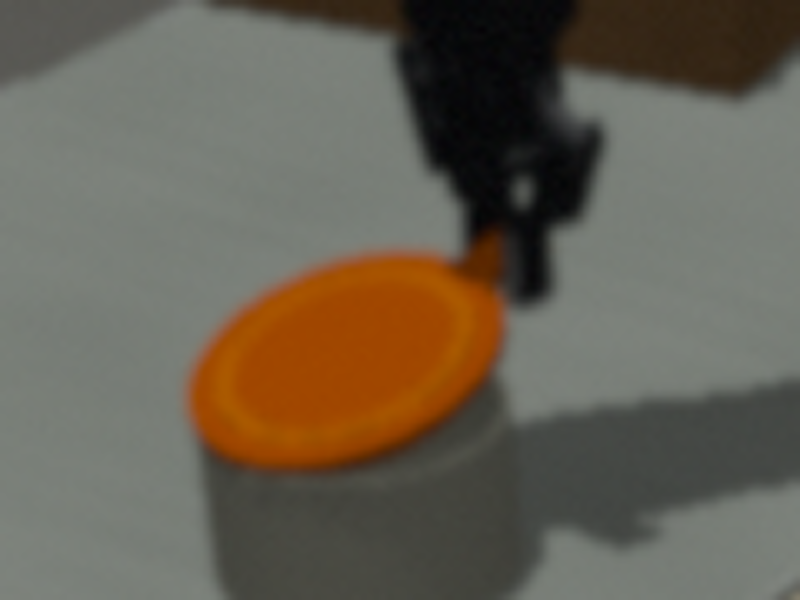

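```bash
python3 -m pendant '{"travel":[[0,-3,1],[0,-6,1],[0,-8,1],[0,-8,1],[0,-8,1],[0,-8,1]],"spin":[0,0,0,0,0,0]}' |tail -1
python3 - <<'E'
from h import *
snap("side","9b"); crop("side9b",290,200,450,320,"s9bc")
E
python3 -m pendant '{"travel":[[0,5,-1],[0,10,-1],[0,15,-2],[0,20,-3],[0,25,-4],[0,30,-5],[0,35,-5],[0,40,-6],[0,45,-6],[0,50,-6]],"spin":[0,0,0,0,0,0,0,0,0,0]}'
python3 - <<'E'
from h import *
snap("side","10"); crop("side10",290,200,450,320,"s10c")
E
```

```text
finger_gap: 0.0256
scale 5.0
time_s: 11.0
tcp_pos: [0.425, -0.3144, 0.0662]
ee_rot: [0.404, -0.405, 0.58, -0.58]
ft_force: [-0.1, 0.8, 0.3]
finger_gap: 0.0257
scale 5.0
```

View pics/s9bc.png

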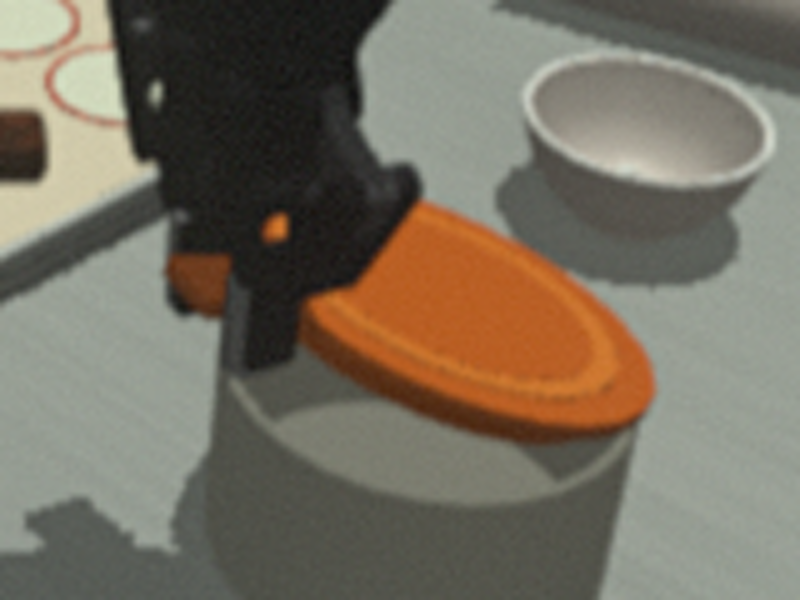

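View pics/s10c.png

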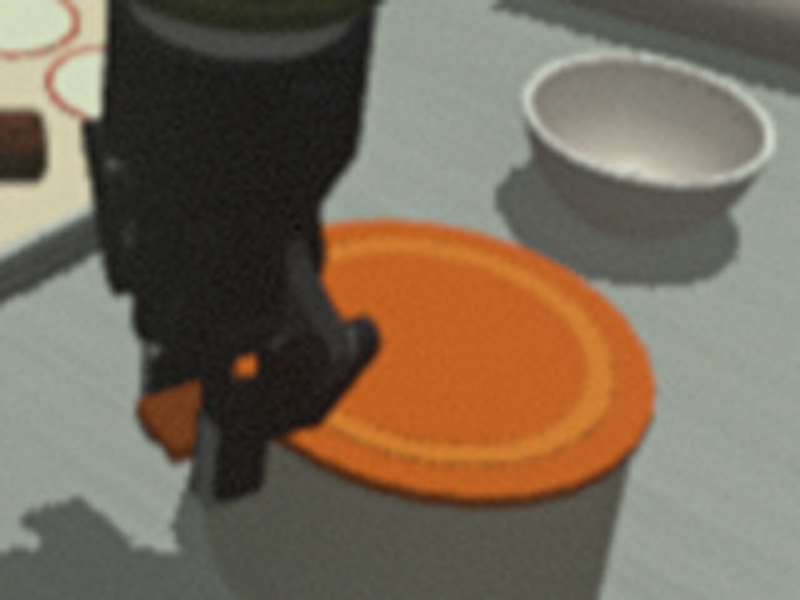

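```bash
python3 -m pendant '{"travel":[[0,0,0],[0,0,0],[0,-4,0],[0,-8,0],[0,-9,0],[0,-9,0]],"spin":[0,0,0,0,0,0]}' 0.6|tail -1
python3 -m pendant '{"travel":[[0,0,0],[0,0,0],[0,0,0],[0,0,0]],"spin":[0,0,0,0]}' 1|tail -1
python3 -m pendant '{"travel":[[0,-3,0],[0,-6,0],[0,-10,0],[0,-15,0],[0,-20,0],[0,-25,0]],"spin":[0,0,0,0,0,0]}'
python3 - <<'E'
from h import *
snap("side","11"); crop("side11",290,200,450,320,"s11c")
for n,L in {"scene0":[(377,225),(450,241),(435,289),(353,265)],"side0":[(109,178),(166,157),(205,178),(151,198)]}.items():
    P=np.array([p2w(n,*q,.003) for q in L]); print(n,P.round(4)[:,:2].tolist(),P.mean(0))
crop("scene0",345,215,460,295,"mat"); crop("side0",100,150,215,205,"mats")
E
```

```text
finger_gap: 0.0338
finger_gap: 0.0238
time_s: 12.65
tcp_pos: [0.4251, -0.3144, 0.1007]
ee_rot: [0.404, -0.405, 0.58, -0.58]
ft_force: [-0.5, -0.3, -0.5]
finger_gap: 0.0241
scale 5.0
scene0 [[0.4224, 0.283], [0.3901, 0.4606], [0.579, 0.4667], [0.5991, 0.2833]] [0.49765112 0.37339973 0.003     ]
side0 [[0.3977, 0.4447], [0.5911, 0.452], [0.5924, 0.2513], [0.4249, 0.2599]] [0.50154193 0.3519855  0.003     ]
scale 6.956521739130435
scale 6.956521739130435
```

View pics/s11c.png

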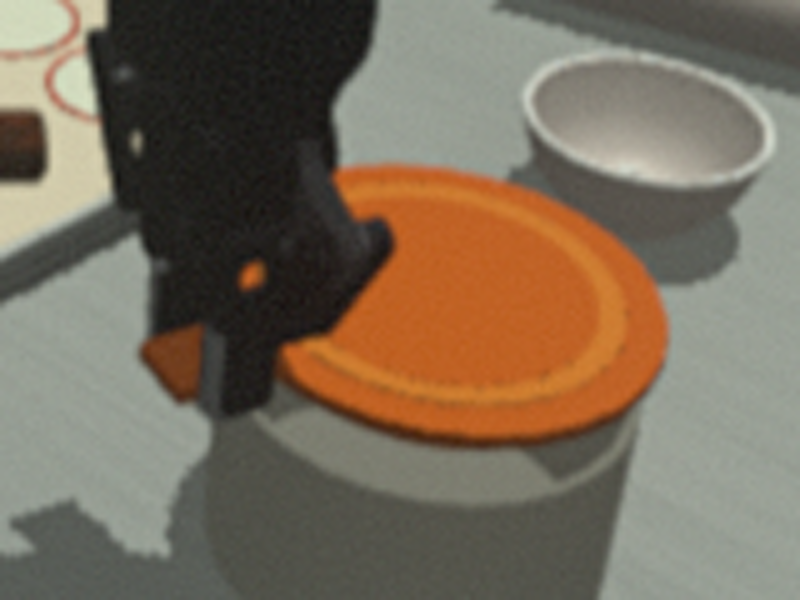

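View pics/mat.png

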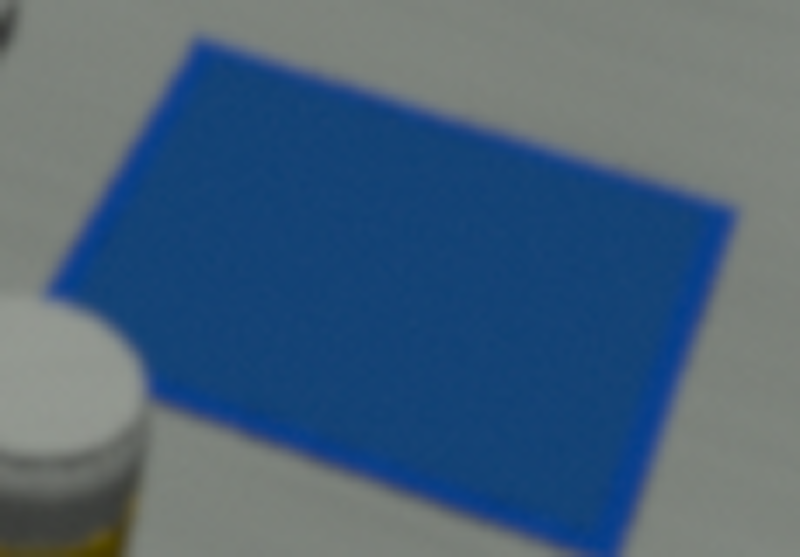

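View pics/mats.png

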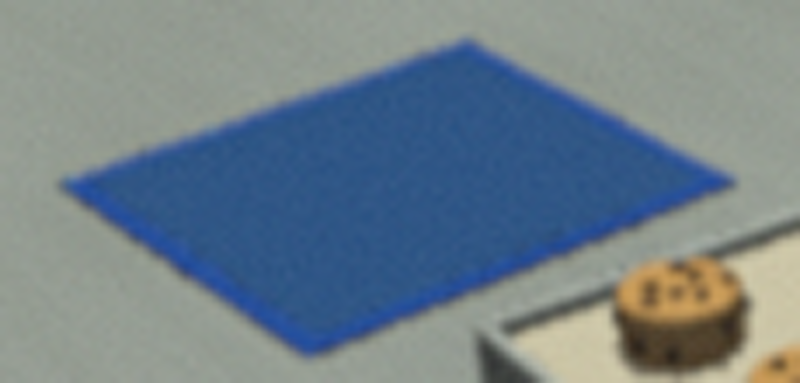

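```bash
python3 - <<'E'
from h import *
P=[p2w("scene0",*q,.003)for q in[(373.7,220.5),(451.1,245.2),(433.4,295.5)]];print(np.round(P,4)[:,:2].tolist(),(P[0]+P[2])/2)
P=[p2w("side0",*q,.003)for q in[(108.6,176.6),(167.3,155.5),(205.9,176.2),(144.6,201.3)]];print(np.round(P,4)[:,:2].tolist(),np.mean(P,0))
for n,q,z in[("scene0",(350,265),.11),("scene0",(230,259),.08),("side0",(230,128),.11),("side0",(305,153),.08)]:print(p2w(n,*q,z))
E
```

```text
[[0.4082, 0.2694], [0.4055, 0.4664], [0.6007, 0.4682]] [0.5044728  0.36881105 0.003     ]
[[0.4009, 0.4538], [0.6002, 0.4588], [0.6009, 0.2584], [0.4044, 0.2567]] [0.5015743  0.35692009 0.003     ]
[0.72056996 0.30717734 0.11      ]
[0.80133934 0.07414792 0.08      ]
[0.71474899 0.28075667 0.11      ]
[0.78537627 0.05464325 0.08      ]
```

```bash
python3 -m pendant '{"travel":[[0,-20,0],[0,-40,0],[-20,-60,-4],[-48,-60,-9],[-80,-60,-14],[-115,-60,-21],[-150,-60,-27],[-188,-60,-34],[-226,-60,-41],[-254,-60,-46]],"spin":[0,0,0,0,0,0,0,0,0,0]}'
python3 -m pendant '{"travel":[[-19,0,-7],[-38,0,-14],[-57,0,-21],[-76,0,-28],[-95,0,-35],[-113,0,-42],[-132,0,-49],[-151,0,-56],[-170,0,-63],[-188,0,-69]],"spin":[-0.095,-0.19,-0.285,-0.38,-0.475,-0.57,-0.665,-0.76,-0.855,-0.95]}'
python3 - <<'E'
from h import *
from scipy.spatial.transform import Rotation as R
s=state();M=R.from_quat(np.roll(s["ee_rot"],-1)).as_matrix();print(M.round(3),s["tcp_pos"])
print(M.T@(np.array([.429,.312,.12])-s["tcp_pos"])*1000)
snap("side","12");snap("wrist","12")
E
```

```text
time_s: 13.7
tcp_pos: [0.4702, -0.0576, 0.1616]
ee_rot: [-0.406, 0.405, -0.579, 0.58]
ft_force: [0.3, 0.0, -0.5]
finger_gap: 0.0244
time_s: 14.7
tcp_pos: [0.4697, 0.1436, 0.1617]
ee_rot: [0.626, -0.626, 0.328, -0.329]
ft_force: [0.6, -0.6, -1.3]
finger_gap: 0.0242
[[ 0.568  0.001  0.823]
 [-0.823 -0.     0.568]
 [ 0.001 -1.     0.001]] [0.46974851 0.143582   0.16170113]
[-161.80966221   41.6275083    62.03894587]
```

View pics/side12.png

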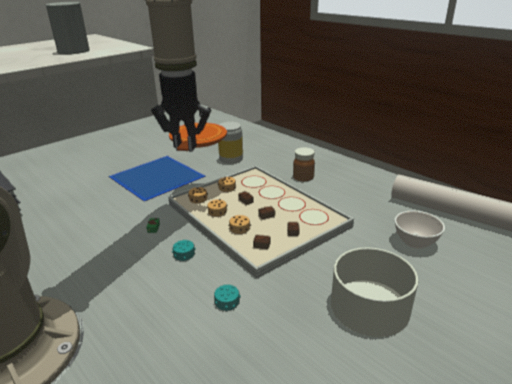

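View pics/wrist12.png

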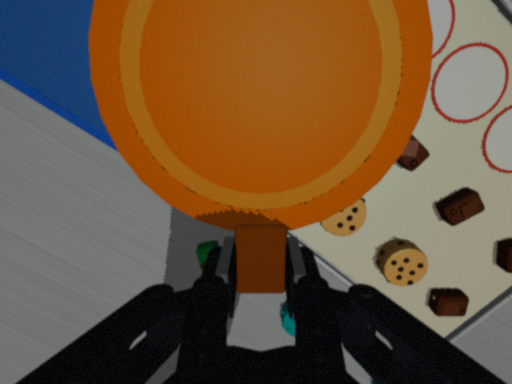

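```bash
python3 -m pendant '{"travel":[[-23,0,9],[-46,0,18],[-69,0,27],[-92,0,36],[-115,0,45],[-138,10,54],[-162,25,62],[-162,45,62],[-162,60,62],[-162,60,62]],"spin":[0,0,0,0,0,0,0,0,0,0]}'
python3 - <<'E'
from h import *
snap("side","13");snap("scene","13")
print(state()["tcp_pos"]);crop("side13",90,90,250,210,"s13c")
E
```

```text
time_s: 15.8
tcp_pos: [0.4271, 0.3126, 0.0996]
ee_rot: [-0.625, 0.627, -0.329, 0.328]
ft_force: [0.2, -0.9, -1.4]
finger_gap: 0.0241
[0.42843894 0.31363849 0.10208504]
scale 5.0
```

View pics/s13c.png

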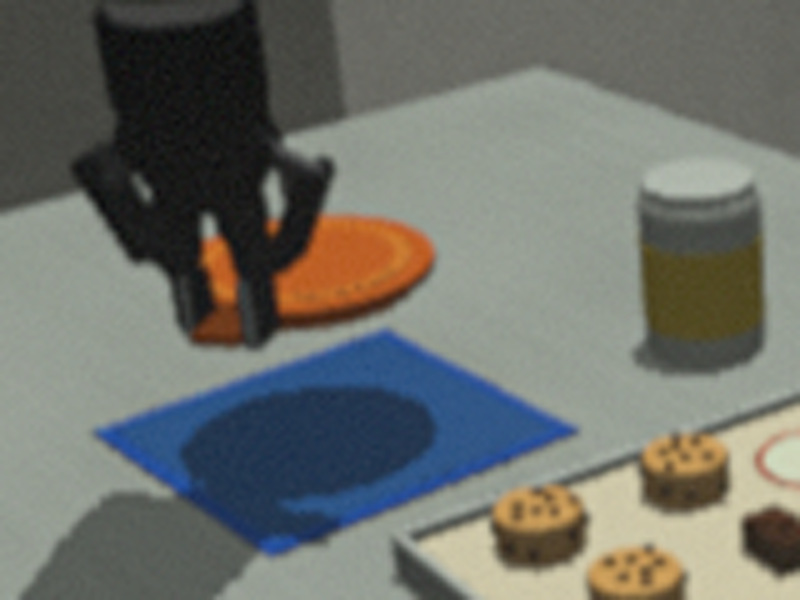

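View pics/scene13.png

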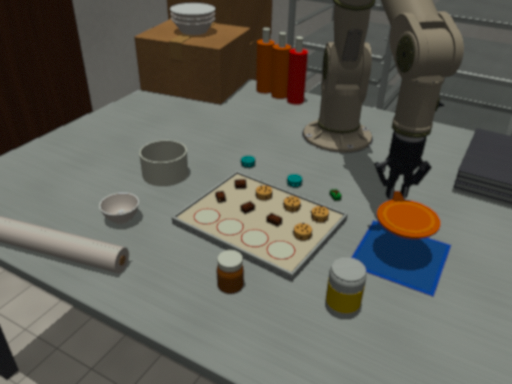

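```bash
python3 -m pendant '{"travel":[[0,15,0],[0,30,0],[0,45,0],[0,58,0],[0,68,0],[0,75,0],[0,80,0],[0,83,0],[0,86,0],[0,86,0]],"spin":[0,0,0,0,0,0,0,0,0,0]}'
python3 - <<'E'
from h import *
snap("side","14");crop("side14",90,90,250,210,"s14c")
E
```

```text
time_s: 16.9
tcp_pos: [0.4285, 0.3137, 0.016]
ee_rot: [0.627, -0.626, 0.328, -0.329]
ft_force: [0.0, 0.0, -2.3]
finger_gap: 0.0241
scale 5.0
```

View pics/s14c.png

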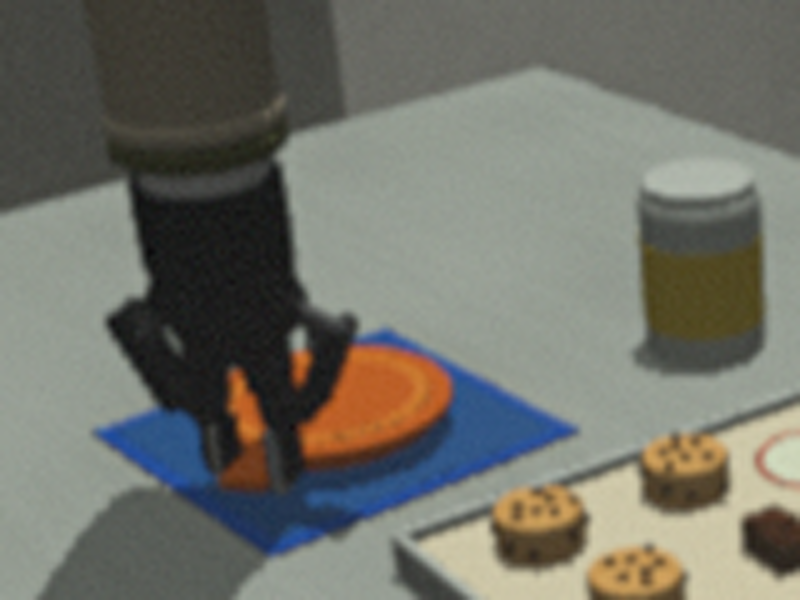

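Close to touching. I'll lower 4 mm more, release gradually, then rise straight up.

```bash
python3 -m pendant '{"travel":[[0,2,0],[0,4,0],[0,4,0]],"spin":[0,0,0]}'|tail -2
python3 -m pendant '{"travel":[[0,0,0],[0,0,0],[0,0,0],[0,0,0]],"spin":[0,0,0,0]}' 0.5|tail -2
python3 -m pendant '{"travel":[[0,0,0],[0,0,0],[0,-10,0],[0,-30,0],[0,-60,0],[0,-100,0],[0,-140,0],[0,-160,0],[0,-160,0]],"spin":[0,0,0,0,0,0,0,0,0]}' 0.3
python3 - <<'E'
from h import *
snap("side","15");crop("side15",90,90,250,210,"s15c");snap("wrist","15")
E
```

```text
ft_force: [-0.2, 0.0, -1.7]
finger_gap: 0.0243
ft_force: [0.4, -0.6, 0.3]
finger_gap: 0.0427
time_s: 18.55
tcp_pos: [0.43, 0.315, 0.1768]
ee_rot: [0.629, -0.623, 0.327, -0.33]
ft_force: [0.8, 0.3, -0.2]
finger_gap: 0.0594
scale 5.0
```

View pics/s15c.png

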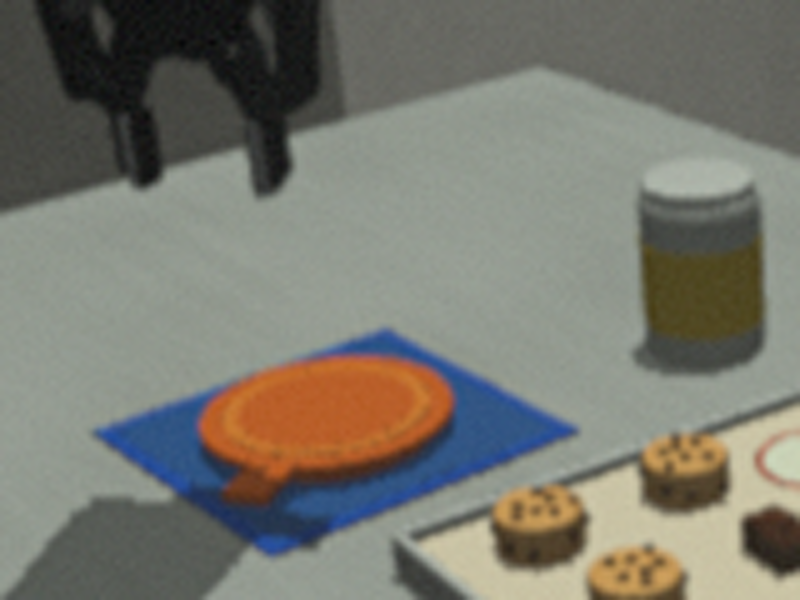

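View pics/wrist15.png

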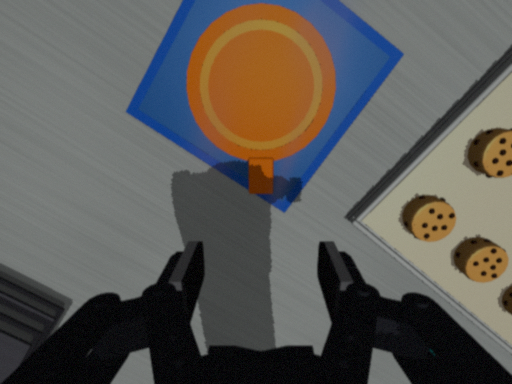

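Lid flat on the mat: its centre is at pixel (261,80), and the mat's centre is about (264,81). Now I'll go back over the sheet and take a fresh view.

```bash
python3 -m pendant '{"travel":[[40,-75,-10],[80,-75,-20],[120,-75,-30],[160,-75,-40],[200,-75,-50],[240,-75,-60],[280,-75,-70],[327,-75,-80],[327,-75,-80],[327,-75,-80]],"spin":[-0.12,-0.24,-0.36,-0.48,-0.6,-0.72,-0.84,-0.97,-0.97,-0.97]}' 0
python3 - <<'E'
from h import *
snap("wrist","16");snap("side","16")
print(state()["tcp_pos"],state()["ee_rot"])
im=cv2.imread("pics/wrist16.png");cv2.imwrite("pics/w16.png",cv2.resize(im[:320],(800,500),interpolation=cv2.INTER_CUBIC))
E
```

```text
time_s: 19.65
tcp_pos: [0.548, -0.0023, 0.246]
ee_rot: [0.707, -0.707, 0.0, 0.0]
ft_force: [0.1, 0.8, -0.8]
finger_gap: 0.0856
[5.47909970e-01 4.03487221e-04 2.46605236e-01] [ 0.70777434 -0.70643474 -0.00174317  0.00154862]
```

View pics/w16.png

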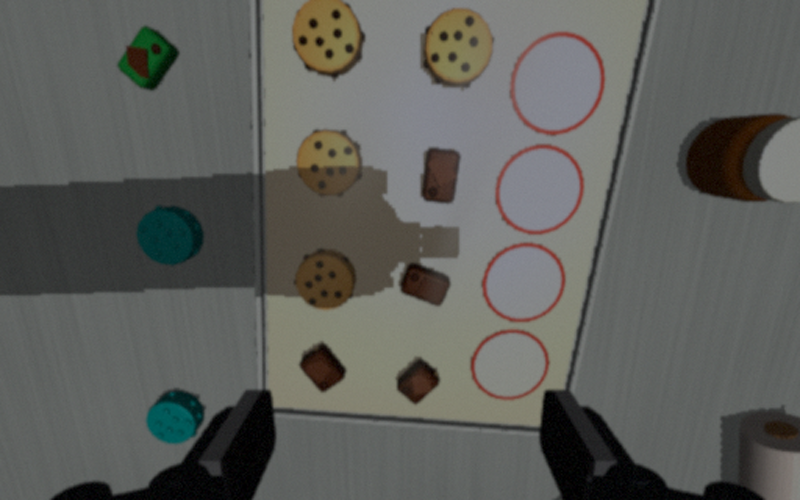

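View pics/side16.png

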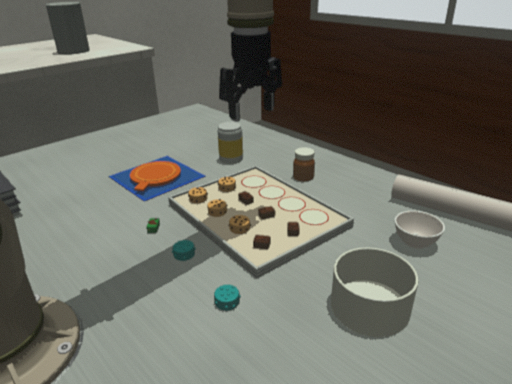

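```bash
python3 - <<'E'
from h import *
crop("wrist16",165,0,325,120,"w16a");crop("wrist16",165,150,325,270,"w16b")
E
```

```text
scale 5.0
scale 5.0
```

View pics/w16a.png

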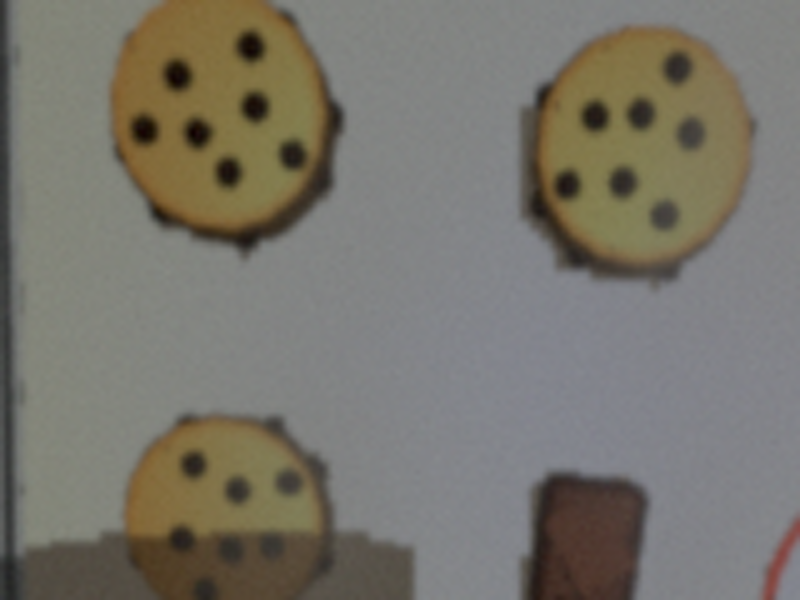

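View pics/w16b.png

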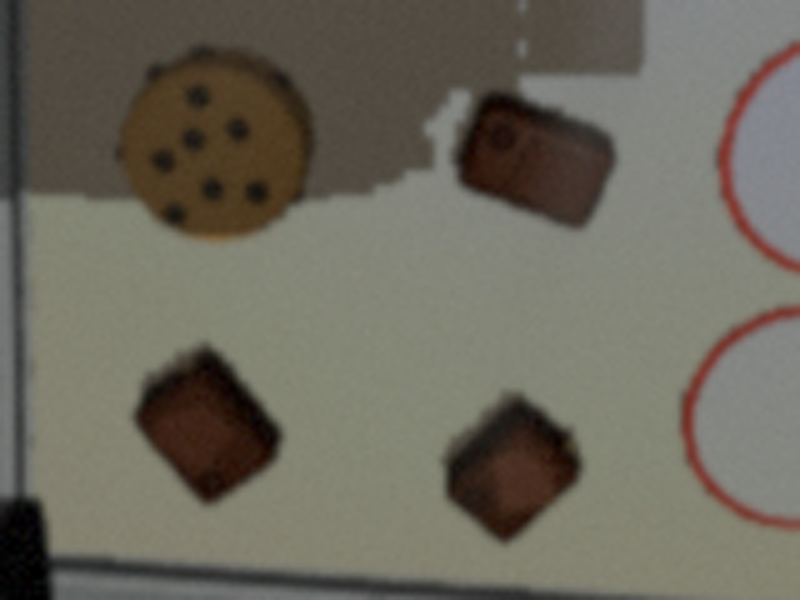

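```bash
cat > meas.py <<'E'
from h import *
A=lambda u,v:(165+u/5,v/5); B=lambda u,v:(165+u/5,150+v/5)
n="wrist16"
for k,q in dict(A=A(220,112),B=A(645,146),C=A(226,513),D=B(216,146)).items(): print("puck",k,p2w(n,*q,.044).round(4)[:2])
def scrap(k,l,b,r):
    l,b,r=[p2w(n,*x,.040)[:2] for x in(l,b,r)]; c=(l+r)/2; e=[b-l,r-b]; L=[np.hypot(*x) for x in e]; i=int(np.argmax(L)); a=np.arctan2(*e[i][::-1])
    print("scrap",k,c.round(4),"len",np.round(L,4),"long axis",round(float(a),3))
W=lambda u,v:(u/1.5625,v/1.5625)
scrap("S1",W(429,149),W(423,200),W(454,204))
scrap("S2",B(462,178),B(583,226),B(612,148))
scrap("S3",B(138,415),B(210,503),B(280,437))
scrap("S4",B(447,478),B(505,542),B(580,465))
for q in [(169,262),(168,0)]: print(p2w(n,*q,.026))
E
python3 meas.py
```

```text
puck A [0.4955 0.1469]
puck B [0.5827 0.1407]
puck C [0.4926 0.0681]
puck D [ 0.4856 -0.0201]
scrap S1 [0.5735 0.0565] len [0.0359 0.0231] long axis -1.678
scrap S2 [ 0.5629 -0.0255] len [0.0324 0.0211] long axis -0.393
scrap S3 [ 0.479  -0.0967] len [0.0309 0.0273] long axis -0.98
scrap S4 [ 0.5579 -0.1098] len [0.0245 0.0301] long axis 0.869
[ 0.42114418 -0.1452673   0.026     ]
[0.4505385  0.17130998 0.026     ]
```

```bash
cat > go.py <<'E'
import sys
from h import *
from scipy.spatial.transform import Rotation as R
s=state();M=R.from_quat(np.roll(s["ee_rot"],-1)).as_matrix()
a=[float(v) for v in sys.argv[1:]]
th=np.arctan2(M[1,0],M[0,0]); t=M.T@(np.array(a[:3])-s["tcp_pos"])*1000
out="travel %s"%t.round(1).tolist()
if len(a)>3:
    d=-(a[3]-th); d=(d+np.pi/2)%np.pi-np.pi/2; out+=" spin %.3f (alt %.3f)"%(d,d-np.sign(d)*np.pi)
print(out,"jaw",round(th,3),"t",round(s["time_s"],2),"gap",round(s["finger_gap"],4),"tcp",s["tcp_pos"].round(4),"q7",round(s["joint_positions"][6],2))
E
python3 go.py .5735 .0565 .024 -0.107
```

```text
travel [25.8, 222.7, 55.6] spin 0.112 (alt -3.030) jaw 0.005 t 19.75 gap 0.0853 tcp [5.479e-01 4.000e-04 2.466e-01] q7 -0.05
```

```bash
python3 -m pendant '{"travel":[[26,40,56],[26,85,56],[26,130,56],[26,165,56],[26,190,56],[26,210,56],[26,223,56],[26,223,56],[26,223,56]],"spin":[0.11,0.11,0.11,0.11,0.11,0.11,0.11,0.11,0.11]}' 0.3
python3 - <<'E'
from h import *
snap("wrist","17")
E
python3 -m pendant '{"travel":[[0,0,0],[0,0,0],[0,0,0],[0,0,0]],"spin":[0,0,0,0]}' 1
python3 -m pendant '{"travel":[[0,-20,0],[0,-50,0],[0,-90,0],[0,-130,0]],"spin":[0,0,0,0]}'|tail -1
python3 go.py .525 -.335 .10 0.0
```

```text
time_s: 20.65
tcp_pos: [0.574, 0.0578, 0.0244]
ee_rot: [0.707, -0.705, 0.037, -0.037]
ft_force: [0.2, -0.6, 0.6]
finger_gap: 0.0599
time_s: 21.1
tcp_pos: [0.5755, 0.0577, 0.0263]
ee_rot: [0.707, -0.705, 0.036, -0.039]
ft_force: [-0.6, -0.3, 6.2]
finger_gap: 0.0223
finger_gap: 0.022
travel [-8.0, 56.2, -395.3] spin -0.105 (alt 3.036) jaw -0.105 t 21.5 gap 0.022 tcp [0.5743 0.0572 0.1574] q7 -0.26
```

View pics/wrist17.png

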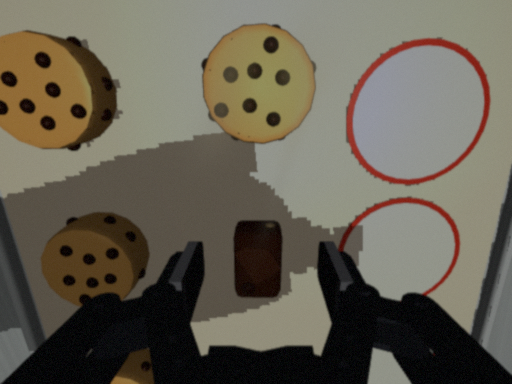

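```bash
python3 -m pendant '{"travel":[[-8,0,-50],[-8,0,-100],[-8,0,-150],[-8,0,-200],[-8,0,-250],[-8,0,-300],[-8,20,-350],[-14,50,-395],[-14,75,-395],[-14,90,-398]],"spin":[-0.05,-0.1,-0.1,-0.1,-0.1,-0.1,-0.1,-0.1,-0.1,-0.1]}'
python3 -m pendant '{"travel":[[0,0,0],[0,0,0],[0,0,0],[0,-20,0],[0,-60,0],[0,-100,0]],"spin":[0,0,0,0,0,0]}' 0.5
python3 - <<'E'
from h import *
snap("side","18"); crop("side18",310,220,440,317,"s18c")
E
python3 go.py .5629 -.0255 .16 1.178
```

```text
time_s: 22.5
tcp_pos: [0.5163, -0.3385, 0.0634]
ee_rot: [0.708, -0.706, 0.003, -0.003]
ft_force: [0.7, 0.6, -0.4]
finger_gap: 0.0224
time_s: 23.1
tcp_pos: [0.517, -0.3377, 0.1659]
ee_rot: [0.708, -0.706, 0.002, -0.003]
ft_force: [1.0, 0.0, 0.1]
finger_gap: 0.043
scale 6.153846153846154
travel [40.4, 14.3, 314.6] spin -1.185 (alt 1.956) jaw -0.007 t 23.15 gap 0.0426 tcp [ 0.52   -0.3398  0.1745] q7 0.58
```

View pics/s18c.png

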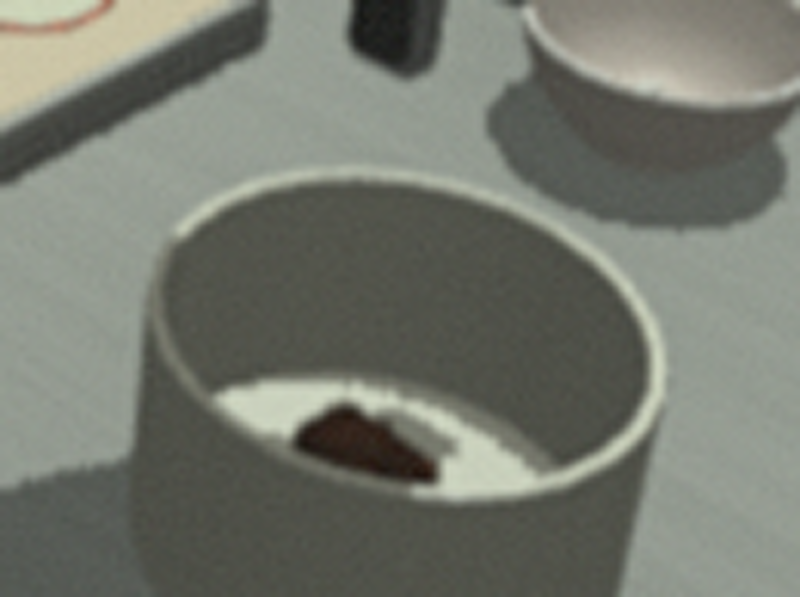

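```bash
python3 -m pendant '{"travel":[[5,0,40],[10,0,80],[15,0,125],[20,0,170],[28,0,215],[35,10,260],[40,20,290],[40,40,315],[40,70,315],[40,90,315]],"spin":[-0.14,-0.28,-0.42,-0.56,-0.7,-0.84,-0.98,-1.1,-1.185,-1.185]}' 0.3 | tail -1
python3 - <<'E'
from h import *
snap("wrist","19")
E
python3 go.py .5629 -.0255 .026 1.178
```

```text
finger_gap: 0.0596
travel [-1.2, 55.1, -1.3] spin 0.003 (alt -3.139) jaw 1.181 t 24.2 gap 0.0602 tcp [ 0.5617 -0.0238  0.0811] q7 1.12
```

View pics/wrist19.png

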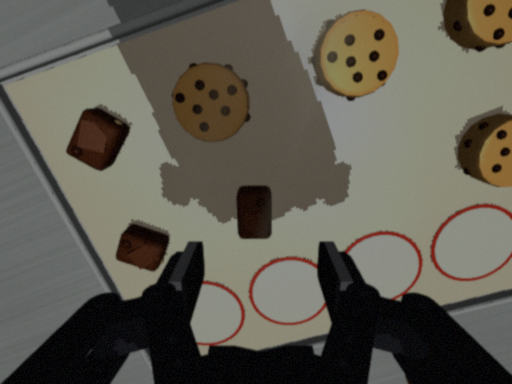

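```bash
python3 -m pendant '{"travel":[[-1,25,-1],[-1,45,-1],[-1,55,-1],[-1,55,-1]],"spin":[0,0,0,0]}' | tail -1
python3 -m pendant '{"travel":[[0,0,0],[0,0,0],[0,0,0],[0,0,0],[0,-30,0],[0,-70,0],[0,-110,0]],"spin":[0,0,0,0,0,0,0]}' 1
python3 go.py .503 -.348 .065 0.6
```

```text
finger_gap: 0.0599
time_s: 25.3
tcp_pos: [0.5613, -0.0246, 0.1376]
ee_rot: [-0.585, 0.589, 0.395, -0.392]
ft_force: [0.4, -0.2, -0.3]
finger_gap: 0.0225
travel [-321.3, 72.8, -68.4] spin 0.581 (alt -2.560) jaw 1.181 t 25.3 gap 0.0225 tcp [ 0.5613 -0.0246  0.1376] q7 1.13
```

```bash
python3 -m pendant '{"travel":[[-40,0,-9],[-85,0,-18],[-130,0,-27],[-175,0,-37],[-220,0,-47],[-265,0,-56],[-300,10,-64],[-321,35,-68],[-321,60,-68],[-321,73,-68]],"spin":[0,0,0,0,0,0,0,0,0,0]}'|tail -1
python3 -m pendant '{"travel":[[0,0,0],[0,0,0],[0,0,0],[0,-20,0],[0,-60,0],[0,-90,0]],"spin":[0,0,0,0,0,0]}' 0.5 |tail -1
python3 - <<'E'
from h import *
snap("side","20"); crop("side20",310,220,440,317,"s20c")
E
python3 go.py .479 -.0967 .08 0.591
```

```text
finger_gap: 0.0222
finger_gap: 0.0424
scale 6.153846153846154
travel [224.1, 80.2, 120.7] spin 0.589 (alt -2.553) jaw 1.18 t 26.95 gap 0.0429 tcp [ 0.5041 -0.3493  0.1622] q7 1.74
```

View pics/s20c.png

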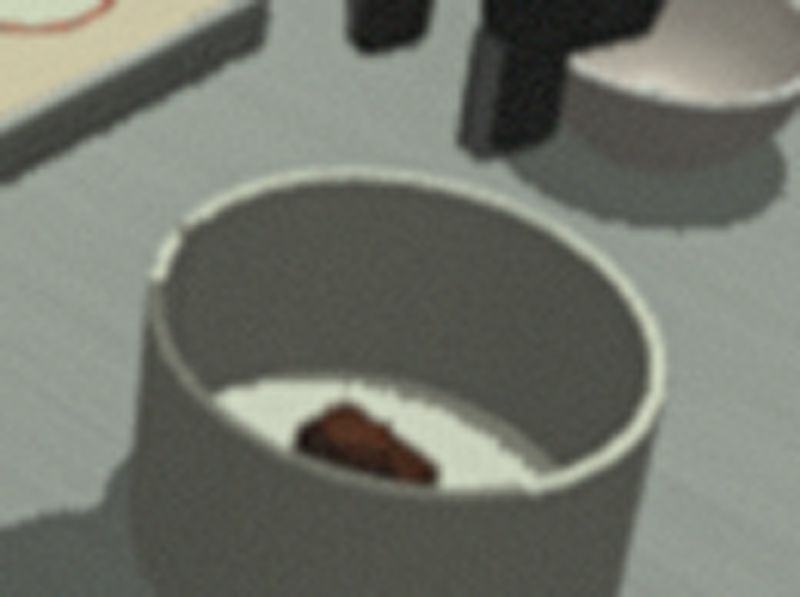

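```bash
python3 -m pendant '{"travel":[[45,0,24],[90,0,48],[135,0,72],[180,0,96],[210,20,113],[224,50,121],[224,80,121]],"spin":[0.14,0.28,0.42,0.56,0.59,0.59,0.59]}' 0.3 | tail -1
python3 - <<'E'
from h import *
snap("wrist","21");snap("scene","21");crop("scene21",120,125,220,200,"sc21")
E
python3 go.py .479 -.0967 .026 .591
```

```text
finger_gap: 0.0602
scale 8.0
travel [1.0, 52.0, -2.0] spin 0.001 (alt -3.140) jaw 0.592 t 27.75 gap 0.0597 tcp [ 0.4766 -0.0953  0.078 ] q7 0.71
```

View pics/wrist21.png

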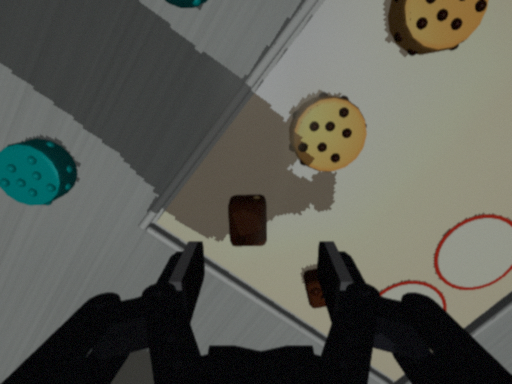

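View pics/scene21.png

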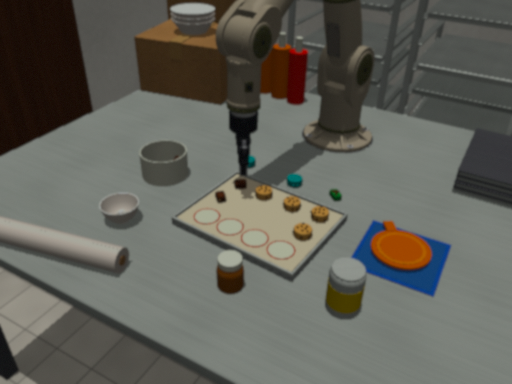

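```bash
python3 -m pendant '{"travel":[[1,25,-2],[0,42,-2],[0,52,-2],[0,52,-2]],"spin":[0,0,0,0]}' | tail -1
python3 -m pendant '{"travel":[[0,0,0],[0,0,0],[0,0,0],[0,0,0],[0,-30,0],[0,-70,0],[0,-110,0]],"spin":[0,0,0,0,0,0,0]}' 1
python3 go.py .505 -.35 .065 0.6
```

```text
finger_gap: 0.0602
time_s: 28.85
tcp_pos: [0.4769, -0.0969, 0.138]
ee_rot: [-0.674, 0.679, 0.209, -0.204]
ft_force: [1.0, 0.5, 0.4]
finger_gap: 0.0243
travel [-118.1, 74.7, -225.0] spin -0.008 (alt 3.133) jaw 0.592 t 28.85 gap 0.0243 tcp [ 0.4769 -0.0969  0.138 ] q7 0.71
```

```bash
python3 -m pendant '{"travel":[[-20,0,-38],[-40,0,-76],[-60,0,-114],[-80,0,-152],[-100,0,-190],[-118,10,-225],[-118,40,-225],[-118,65,-225],[-118,75,-225]],"spin":[0,0,0,0,0,0,0,0,0]}'|tail -1
python3 -m pendant '{"travel":[[0,0,0],[0,0,0],[0,0,0],[0,-20,0],[0,-60,0],[0,-90,0]],"spin":[0,0,0,0,0,0]}' 0.5 |tail -1
python3 - <<'E'
from h import *
snap("side","22"); crop("side22",310,220,440,317,"s22c")
snap("wrist","22")
E
python3 go.py .5579 -.1098 .08 -0.702
```

```text
finger_gap: 0.0244
finger_gap: 0.0424
scale 6.153846153846154
travel [176.6, 78.1, 172.6] spin 1.293 (alt -1.848) jaw 0.591 t 30.45 gap 0.0429 tcp [ 0.5062 -0.3508  0.1596] q7 1.18
```

View pics/s22c.png

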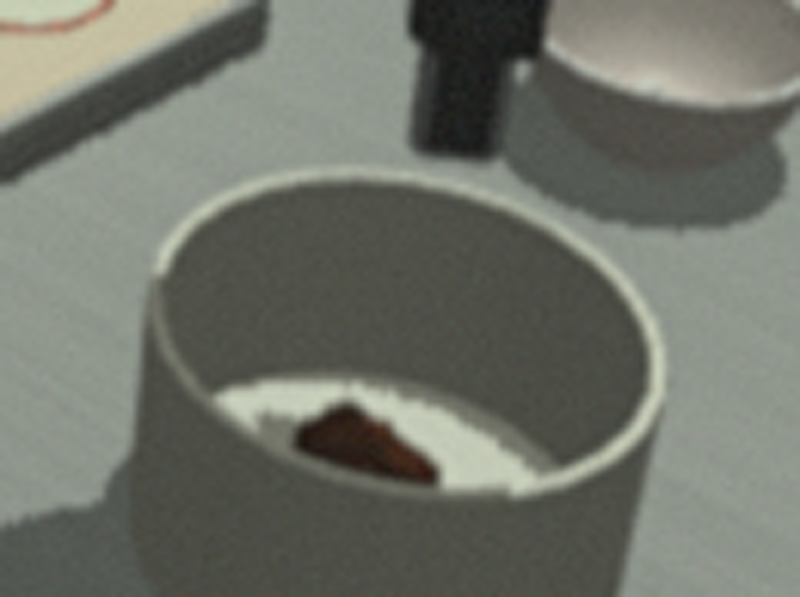

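View pics/wrist22.png

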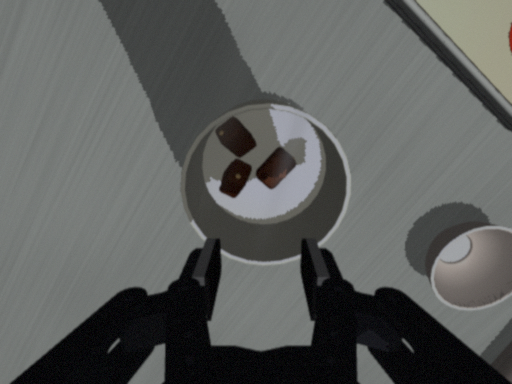

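```bash
python3 -m pendant '{"travel":[[20,0,20],[40,0,40],[60,0,60],[80,0,80],[105,0,105],[135,0,130],[160,20,155],[177,50,173],[177,78,173],[177,78,173]],"spin":[0.14,0.28,0.42,0.56,0.7,0.84,0.98,1.12,1.25,1.29]}' 0.3 | tail -1
python3 - <<'E'
from h import *
snap("wrist","23")
E
python3 go.py .5579 -.1098 .026 -.702
```

```text
finger_gap: 0.0598
travel [1.0, 52.6, -0.7] spin 0.000 (alt -3.141) jaw -0.702 t 31.5 gap 0.0595 tcp [ 0.5569 -0.1082  0.0786] q7 -0.51
```

View pics/wrist23.png

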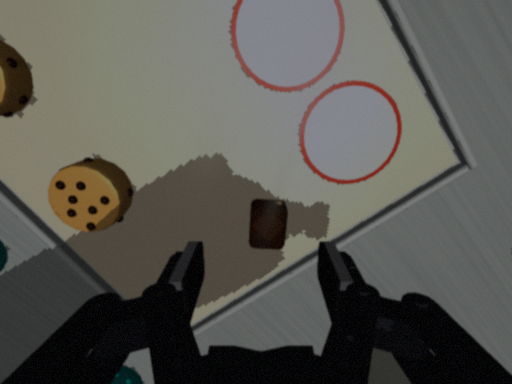

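```bash
python3 -m pendant '{"travel":[[1,25,0],[1,42,-1],[1,52,-1],[1,52,-1]],"spin":[0,0,0,0]}' | tail -2
python3 -m pendant '{"travel":[[0,0,0],[0,0,0],[0,0,0],[0,0,0],[0,-30,0],[0,-70,0],[0,-110,0]],"spin":[0,0,0,0,0,0,0]}' 1
python3 go.py .508 -.346 .065 
```

```text
ft_force: [-0.5, -0.9, 0.1]
finger_gap: 0.0595
time_s: 32.6
tcp_pos: [0.5555, -0.109, 0.1374]
ee_rot: [-0.662, 0.666, -0.238, 0.248]
ft_force: [0.3, 0.2, 0.2]
finger_gap: 0.0235
travel [115.6, 74.0, -211.7] jaw -0.701 t 32.6 gap 0.0235 tcp [ 0.5555 -0.109   0.1374] q7 -0.52
```

```bash
python3 -m pendant '{"travel":[[20,0,-38],[40,0,-76],[60,0,-114],[80,0,-152],[100,0,-190],[116,10,-212],[116,40,-212],[116,65,-212],[116,74,-212]],"spin":[0,0,0,0,0,0,0,0,0]}'|tail -1
python3 -m pendant '{"travel":[[0,0,0],[0,0,0],[0,0,0],[0,-20,0],[0,-60,0],[0,-110,0]],"spin":[0,0,0,0,0,0]}' 0.5 |tail -1
python3 - <<'E'
from h import *
snap("wrist","24")
E
python3 go.py .548 -.02 .246 0
```

```text
finger_gap: 0.0237
finger_gap: 0.0425
travel [-179.8, -65.2, 275.2] spin -0.702 (alt 2.440) jaw -0.702 t 34.15 gap 0.0427 tcp [ 0.5088 -0.3471  0.1844] q7 -0.07
```

View pics/wrist24.png

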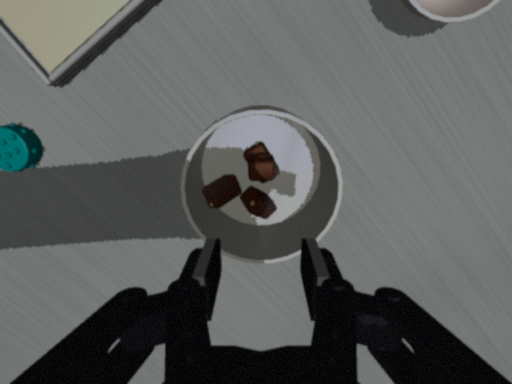

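Four scraps are in the tub, with two of them overlapping at (261,160). I'll take a fresh view for the pucks.

```bash
python3 -m pendant '{"travel":[[-25,-65,39],[-50,-65,78],[-75,-65,117],[-100,-65,156],[-130,-65,195],[-155,-65,235],[-180,-65,275],[-180,-65,275],[-180,-65,275]],"spin":[-0.12,-0.24,-0.36,-0.48,-0.6,-0.7,-0.7,-0.7,-0.7]}' 0.2 |tail -1
python3 - <<'E'
from h import *
snap("wrist","25");crop("wrist25",165,0,325,120,"w25a");crop("wrist25",80,0,400,240,"w25b")
E
```

```text
finger_gap: 0.0684
scale 5.0
scale 2.5
```

View pics/w25b.png

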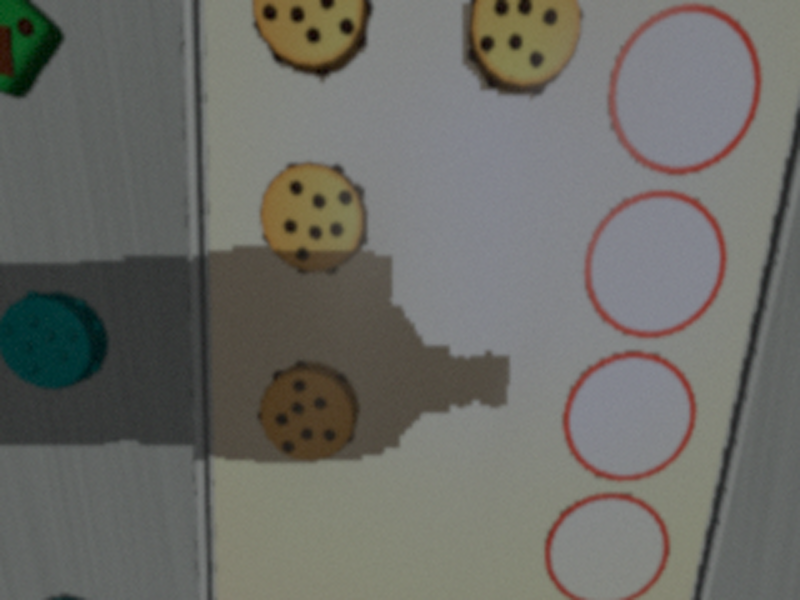

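```bash
python3 - <<'E'
from h import *
for k,q in dict(C=(312,217),D=(308,413)).items(): print(k,p2w("wrist25",80+q[0]/2.5,q[1]/2.5,.044))
for q in[(685,89),(655,263.5),(629.5,415.5),(608,548.5)]: print(p2w("wrist25",80+q[0]/2.5,q[1]/2.5,.02))
E
python3 go.py .4875 -.021 .022 1.489
```

```text
C [0.49206039 0.06659739 0.044     ]
D [ 0.48514693 -0.02081686  0.044     ]
[0.65681806 0.12101339 0.02      ]
[0.65047595 0.04631522 0.02      ]
[ 0.64445816 -0.02838424  0.02      ]
[ 0.63891208 -0.10273956  0.02      ]
travel [-65.0, 223.4, 2.1] spin -1.490 (alt 1.652) jaw -0.001 t 35.1 gap 0.0682 tcp [ 0.548  -0.0201  0.2467] q7 -0.03
```

```bash
python3 -m pendant '{"travel":[[-10,0,0],[-20,0,0],[-30,0,0],[-40,20,0],[-50,50,0],[-55,80,0],[-63,110,0],[-63,140,0],[-63,150,0],[-63,150,0]],"spin":[-0.15,-0.3,-0.45,-0.6,-0.75,-0.9,-1.05,-1.2,-1.35,-1.49]}' 0.2 |tail -1
python3 - <<'E'
from h import *
snap("wrist","26")
E
python3 go.py .4853 -.0206 .022 1.489
```

```text
finger_gap: 0.0684
travel [5.4, 72.7, 3.9] spin 0.010 (alt -3.131) jaw 1.499 t 36.15 gap 0.0683 tcp [ 0.4874 -0.0252  0.0949] q7 1.44
```

View pics/wrist26.png

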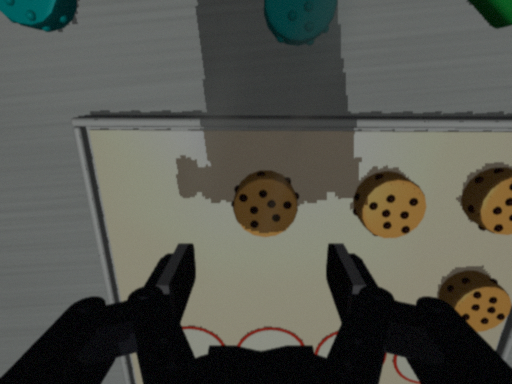

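```bash
python3 -m pendant '{"travel":[[5,25,4],[5,45,4],[5,62,4],[5,72,4],[5,72,4],[5,72,4]],"spin":[0.01,0.01,0.01,0.01,0.01,0.01]}' |tail -2
python3 - <<'E'
from h import *
snap("wrist","27"); print(p2w("wrist26",266,203,.044))
E
python3 -m pendant '{"travel":[[0,0,0],[0,0,0],[0,0,0],[0,0,0],[0,-10,0],[0,-40,0],[0,-60,0]],"spin":[0,0,0,0,0,0,0]}' 1
python3 go.py .6384 -.1034 .025 1.489
```

```text
ft_force: [-0.0, 0.4, 1.1]
finger_gap: 0.0681
[ 0.47899157 -0.02143182  0.044     ]
time_s: 37.5
tcp_pos: [0.4851, -0.0204, 0.0858]
ee_rot: [-0.511, 0.529, 0.481, -0.477]
ft_force: [1.3, -0.8, -0.6]
finger_gap: 0.0438
travel [-69.2, 65.3, -158.2] spin -0.001 (alt 3.140) jaw 1.488 t 37.5 gap 0.0438 tcp [ 0.4851 -0.0204  0.0858] q7 1.42
```

View pics/wrist27.png

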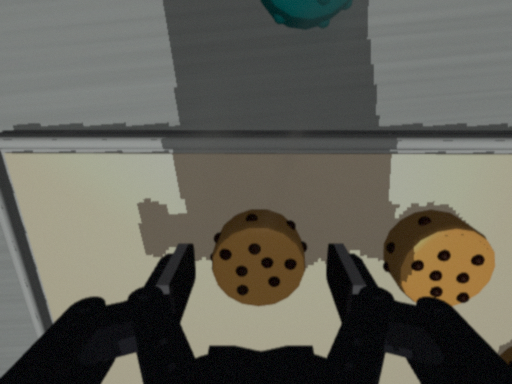

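```bash
python3 - <<'E'
from h import *
snap("wrist","28"); print(p2w("wrist27",258.5,265,.044), p2w("wrist27",258.5,305,.044),p2w("wrist27",212,265,.044),p2w("wrist27",305,265,.044)); print(state()["tcp_pos"])
E
```

```text
[ 0.48084104 -0.02197998  0.044     ] [ 0.50383055 -0.02393777  0.044     ] [ 0.47922603 -0.04378121  0.044     ] [ 4.82448263e-01 -2.83926698e-04  4.40000000e-02]
[ 0.48701464 -0.02039079  0.08888542]
```

View pics/wrist28.png

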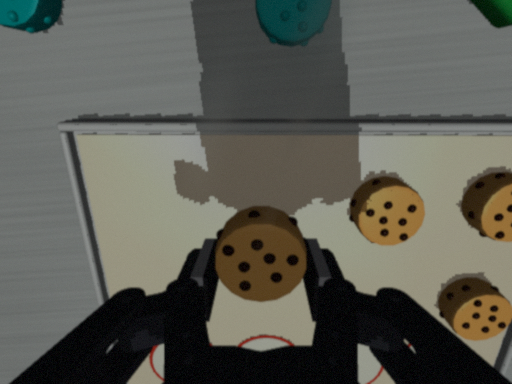

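```bash
python3 go.py .6404 -.1034 .0245 1.489
```

```text
travel [-69.2, 69.7, -157.9] spin -0.001 (alt 3.140) jaw 1.488 t 37.55 gap 0.0436 tcp [ 0.487  -0.0204  0.0889] q7 1.42
```

```bash
python3 -m pendant '{"travel":[[-20,0,-45],[-40,0,-90],[-60,0,-130],[-69,10,-158],[-69,30,-158],[-69,50,-158],[-69,62,-158],[-69,68,-158],[-69,69,-158],[-69,69,-158]],"spin":[0,0,0,0,0,0,0,0,0,0]}'
python3 go.py .6404 -.1034 .0245 1.489
```

```text
time_s: 38.55
tcp_pos: [0.6409, -0.1031, 0.026]
ee_rot: [-0.51, 0.531, 0.482, -0.475]
ft_force: [-0.8, 0.8, -0.1]
finger_gap: 0.0439
travel [-0.3, 1.5, 0.5] spin -0.001 (alt 3.141) jaw 1.488 t 38.55 gap 0.0439 tcp [ 0.6409 -0.1031  0.026 ] q7 1.56
```

```bash
python3 -m pendant '{"travel":[[0,1,0],[0,1,0]],"spin":[0,0]}'|tail -2
python3 -m pendant '{"travel":[[0,0,0],[0,0,0],[0,0,0],[0,-20,0],[0,-60,0],[0,-100,0]],"spin":[0,0,0,0,0,0]}' 0.3 |tail -1
python3 - <<'E'
from h import *
from scipy.spatial.transform import Rotation as R
s=state();print(R.from_quat(np.roll(s["ee_rot"],-1)).as_matrix().round(3))
snap("wrist","29");snap("side","29"); crop("side29",250,160,350,235,"s29c")
E
python3 go.py .6404 -.1034 .0245 1.489
```

```text
ft_force: [0.6, -0.4, -0.1]
finger_gap: 0.0441
finger_gap: 0.0597
[[ 0.083  0.026 -0.996]
 [ 0.996 -0.015  0.082]
 [-0.013 -1.    -0.028]]
scale 8.0
travel [-0.1, 108.1, 6.0] spin -0.001 (alt 3.140) jaw 1.488 t 39.45 gap 0.0599 tcp [ 0.6421 -0.102   0.1327] q7 1.57
```

View pics/s29c.png

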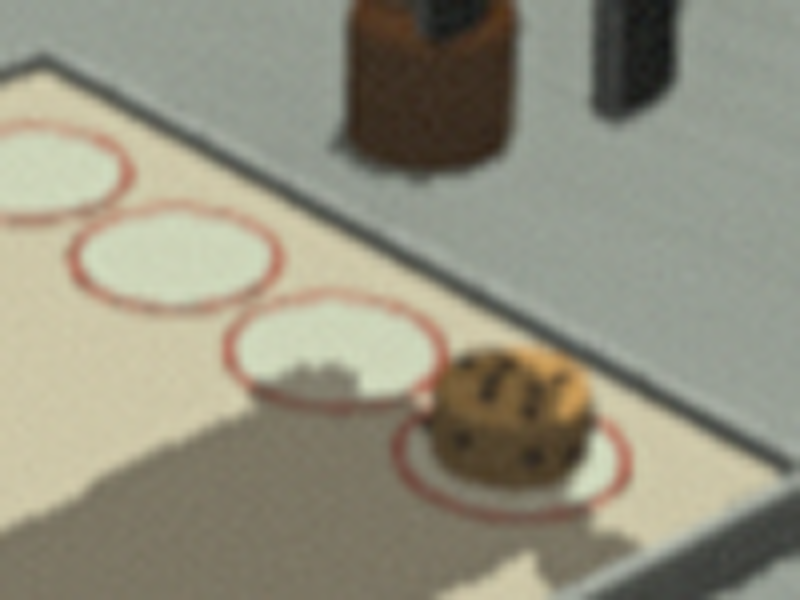

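View pics/wrist29.png

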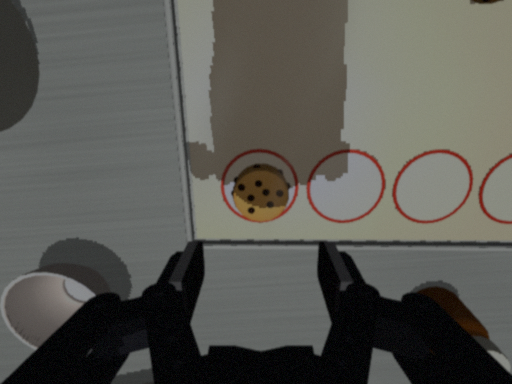

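```bash
python3 - <<'E'
from h import *
crop("wrist29",215,140,305,230,"w29c")
E
```

```text
scale 6.666666666666667
```

View pics/w29c.png

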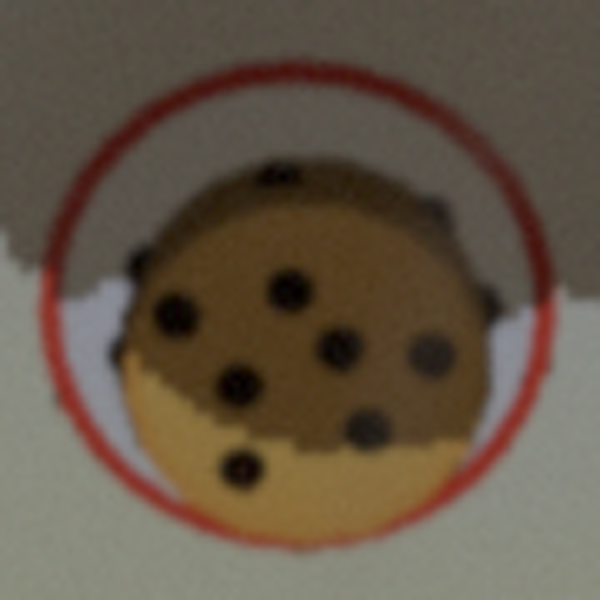

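```bash
python3 - <<'E'
from h import *
f=6.6667
pts=lambda l,r,t,b,z:[p2w("wrist29",215+u/f,140+v/f,z)[:2] for u,v in l+r+t+b]
def cen(L,z):
    P=[p2w("wrist29",215+u/f,140+v/f,z)[:2] for u,v in L]; return (P[0]+P[1])/2,(P[2]+P[3])/2,np.hypot(*(P[0]-P[1])),np.hypot(*(P[2]-P[3]))
print("puck",cen([(122,374),(492,374),(307,203),(307,545)],.044))
print("ring",cen([(45,304),(549,304),(297,65),(297,542)],.02))
E
```

```text
puck (array([ 0.63725938, -0.10203333]), array([ 0.63795347, -0.10206209]), np.float64(0.04422843607716632), np.float64(0.04381188899824641))
ring (array([ 0.63652586, -0.10356858]), array([ 0.63789736, -0.10362701]), np.float64(0.06592073148959651), np.float64(0.06604870525257912))
```

```bash
cat > ov.py <<'E'
import sys
from h import *
def ov(n,box,pucks,rings,out,f=8):
    x0,y0,x1,y1=box; c=cv2.resize(cv2.imread(f"pics/{n}.png")[y0:y1,x0:x1],None,fx=f,fy=f,interpolation=cv2.INTER_CUBIC)
    def circ(x,y,z,r,col):
        P=np.array([[(w-o+.5)*f for w,o in zip(w2p(n,(x+r*np.cos(t),y+r*np.sin(t),z)),(x0,y0))] for t in np.linspace(0,6.28,60)]); cv2.polylines(c,[P.astype(int)],True,col,1)
    for x,y in pucks: circ(x,y,.044,.023,(0,255,0)); circ(x,y,.02,.023,(255,255,0))
    for x,y in rings: circ(x,y,.02,.032,(255,0,0))
    cv2.imwrite(f"pics/{out}.png",c)
RINGS=[(.6566,.1206),(.6503,.0459),(.6442,-.0289),(.6384,-.1034)]
E
python3 - <<'E'
from ov import *
ov("side29",(280,180,350,232),[(.638,-.102)],RINGS[2:],"o29",10)
E
```

```text
(no output)
```

View pics/o29.png

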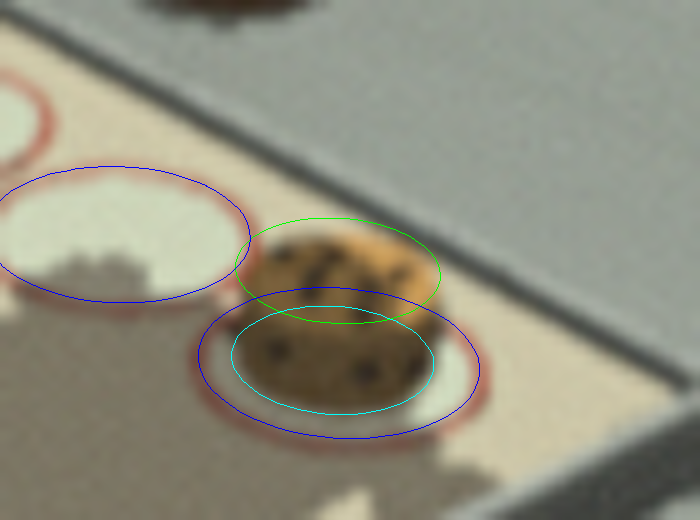

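```bash
python3 go.py .4895 .067 .075 1.489
```

```text
travel [156.5, 48.9, 168.2] spin -0.001 (alt 3.140) jaw 1.488 t 39.45 gap 0.0599 tcp [ 0.6421 -0.102   0.1327] q7 1.57
```

```bash
python3 -m pendant '{"travel":[[32,0,34],[64,0,68],[96,0,102],[128,0,136],[156,15,168],[156,35,168],[156,49,168],[156,49,168],[156,49,168]],"spin":[0,0,0,0,0,0,0,0,0]}' 0.2|tail -1
python3 - <<'E'
from h import *
snap("wrist","30");crop("wrist30",150,150,390,330,"w30c")
E
python3 go.py .4895 .067 .0225 1.489
```

```text
finger_gap: 0.0684
scale 3.3333333333333335
travel [1.2, 52.9, 3.0] spin -0.002 (alt 3.140) jaw 1.487 t 40.4 gap 0.0684 tcp [0.4902 0.0664 0.0755] q7 1.22
```

View pics/w30c.png

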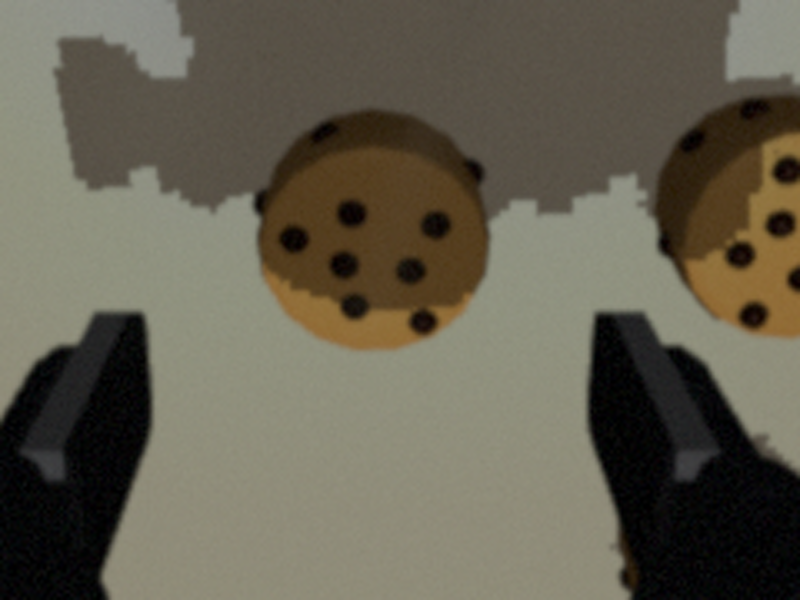

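```bash
python3 -m pendant '{"travel":[[1,25,2],[1,42,3],[1,52,3],[1,52,3],[1,52,3]],"spin":[0,0,0,0,0]}' |tail -2
python3 -m pendant '{"travel":[[0,0,0],[0,0,0],[0,0,0],[0,0,0],[0,-10,0],[0,-40,0],[0,-60,0],[0,-60,0]],"spin":[0,0,0,0,0,0,0,0]}' 1|tail -1
python3 - <<'E'
from h import *
snap("wrist","31")
E
python3 go.py .6445 -.0295 .0245 1.489
```

```text
ft_force: [0.9, 0.4, 0.2]
finger_gap: 0.0684
finger_gap: 0.0437
travel [-83.5, 70.2, -160.2] spin -0.002 (alt 3.140) jaw 1.487 t 41.75 gap 0.0441 tcp [0.4889 0.0681 0.0862] q7 1.22
```

View pics/wrist31.png

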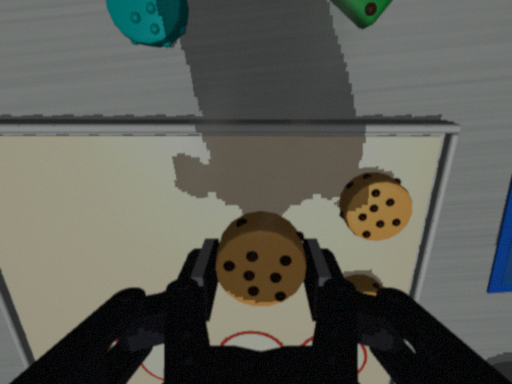

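```bash
python3 -m pendant '{"travel":[[-22,0,-45],[-44,0,-90],[-66,0,-130],[-83,10,-160],[-83,30,-160],[-83,50,-160],[-83,62,-160],[-83,69,-160],[-83,69,-160],[-83,69,-160]],"spin":[0,0,0,0,0,0,0,0,0,0]}'
python3 go.py .644 -.0295 .0245 1.489
python3 -m pendant '{"travel":[[0,0,0],[0,0,0],[0,0,0],[0,-20,0],[0,-60,0],[0,-100,0],[0,-100,0]],"spin":[0,0,0,0,0,0,0]}' 0.3 |tail -1
python3 - <<'E'
from h import *
snap("wrist","32");crop("wrist32",165,110,315,230,"w32c")
E
python3 go.py .494 .147 .075 1.489
```

```text
time_s: 42.75
tcp_pos: [0.6444, -0.0287, 0.026]
ee_rot: [-0.505, 0.535, 0.487, -0.47]
ft_force: [0.5, -0.2, -0.2]
finger_gap: 0.0437
travel [-0.8, 1.5, 0.4] spin -0.002 (alt 3.140) jaw 1.487 t 42.75 gap 0.0437 tcp [ 0.6444 -0.0287  0.026 ] q7 1.43
finger_gap: 0.06
scale 5.0
travel [161.8, 44.3, 164.7] spin -0.002 (alt 3.140) jaw 1.487 t 43.5 gap 0.0598 tcp [ 0.6421 -0.0272  0.1298] q7 1.44
```

View pics/w32c.png

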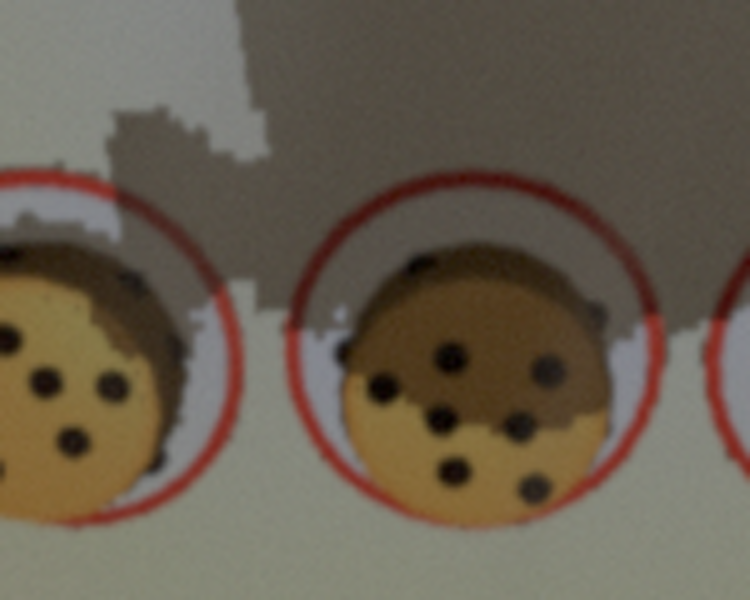

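```bash
python3 -m pendant '{"travel":[[32,0,33],[64,0,66],[96,0,99],[128,0,132],[161,15,165],[161,35,165],[161,44,165],[161,44,165],[161,44,165]],"spin":[0,0,0,0,0,0,0,0,0]}' 0.28|tail -1
python3 - <<'E'
from h import *
snap("wrist","33")
from scipy.spatial.transform import Rotation as R
print(R.from_quat(np.roll(state()["ee_rot"],-1)).as_matrix()[:,1].round(3))
E
python3 go.py .493 .147 .027 1.489
```

```text
finger_gap: 0.0616
[ 0.053 -0.016 -0.998]
travel [2.1, 48.5, 4.4] spin -0.004 (alt 3.138) jaw 1.485 t 44.45 gap 0.0616 tcp [0.4946 0.1453 0.0757] q7 1.04
```

View pics/wrist33.png

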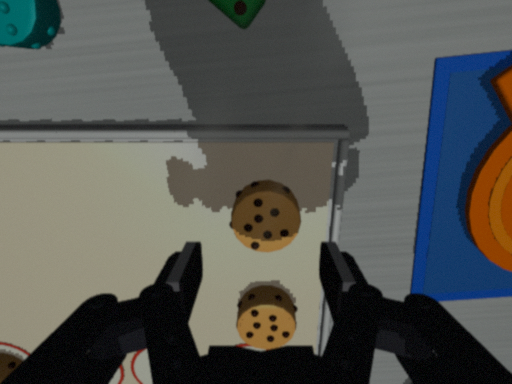

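```bash
python3 - <<'E'
from h import *
print(p2w("wrist33",266,219,.044),p2w("wrist33",266,252,.044)-[.023,0,0],p2w("wrist30",150+374/3.333,150+350/3.333,.044)-[.023,0,0])
E
```

```text
[0.49109317 0.14847525 0.044     ] [0.49241058 0.14657555 0.044     ] [0.48929152 0.06528768 0.044     ]
```

```bash
python3 -m pendant '{"travel":[[2,25,3],[2,38,4],[2,48,4],[2,48,4],[2,48,4]],"spin":[0,0,0,0,0]}' |tail -2
python3 -m pendant '{"travel":[[0,0,0],[0,0,0],[0,0,0],[0,0,0]],"spin":[0,0,0,0]}' 1
python3 -m pendant '{"travel":[[0,-10,0],[0,-40,0],[0,-60,0],[0,-60,0]],"spin":[0,0,0,0]}'|tail -1
python3 go.py .6505 .0455 .0285 1.489
python3 - <<'E'
from h import *
snap("wrist","34")
E
```

```text
ft_force: [0.6, 0.7, 0.9]
finger_gap: 0.0614
time_s: 45.35
tcp_pos: [0.4945, 0.1471, 0.0292]
ee_rot: [-0.504, 0.538, 0.489, -0.467]
ft_force: [-0.9, -0.7, 5.0]
finger_gap: 0.0435
finger_gap: 0.0437
travel [-89.1, 75.5, -161.0] spin -0.004 (alt 3.138) jaw 1.485 t 45.75 gap 0.0437 tcp [0.4934 0.149  0.0931] q7 1.04
```

View pics/wrist34.png

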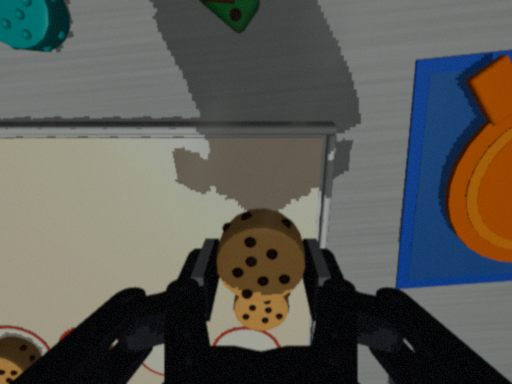

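```bash
python3 -m pendant '{"travel":[[-22,0,-40],[-44,0,-80],[-66,0,-120],[-80,0,-145],[-89,15,-161],[-89,40,-161],[-89,60,-161],[-89,72,-161],[-89,74,-161],[-89,74,-161]],"spin":[0,0,0,0,0,0,0,0,0,0]}'
python3 go.py .6505 .0455 .0295 1.489
```

```text
time_s: 46.8
tcp_pos: [0.649, 0.0451, 0.0274]
ee_rot: [-0.503, 0.538, 0.49, -0.466]
ft_force: [-0.0, -0.5, 0.0]
finger_gap: 0.0434
travel [0.5, -2.0, -1.6] spin -0.004 (alt 3.138) jaw 1.485 t 46.8 gap 0.0434 tcp [0.649  0.0451 0.0274] q7 1.29
```

```bash
python3 -m pendant '{"travel":[[0,0,-1],[0,0,-1]],"spin":[0,0]}' |tail -2
python3 -m pendant '{"travel":[[0,0,0],[0,0,0],[0,0,0],[0,-20,0],[0,-60,0],[0,-100,0],[0,-100,0]],"spin":[0,0,0,0,0,0,0]}' 0.3 |tail -1
python3 - <<'E'
from h import *
snap("wrist","35");crop("wrist35",85,100,405,250,"w35c")
E
python3 go.py .5827 .1407 .08 1.489
```

```text
ft_force: [-0.2, -0.3, -1.5]
finger_gap: 0.0434
finger_gap: 0.0598
scale 2.5
travel [88.4, 45.9, 74.7] spin -0.004 (alt 3.138) jaw 1.485 t 47.75 gap 0.0599 tcp [0.6464 0.0469 0.1315] q7 1.3
```

View pics/w35c.png

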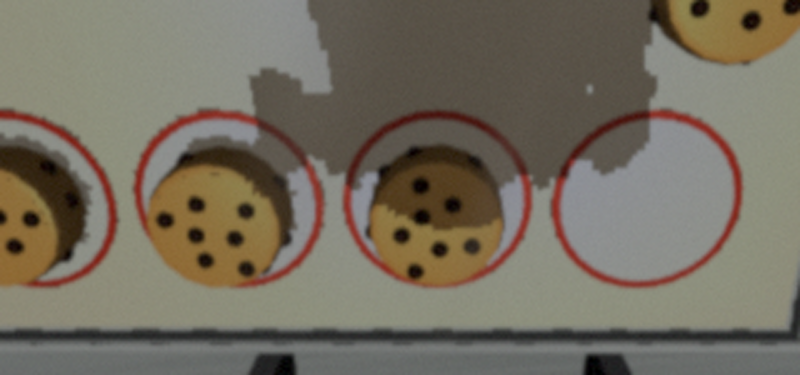

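```bash
python3 -m pendant '{"travel":[[30,0,25],[60,0,50],[88,15,77],[88,35,77],[88,46,77],[88,46,77],[88,46,77]],"spin":[0,0,0,0,0,0,0]}' 0.28|tail -1
python3 - <<'E'
from h import *
snap("wrist","36")
E
python3 go.py .580 .141 .026 1.489
```

```text
finger_gap: 0.0616
travel [1.9, 54.0, 5.1] spin -0.006 (alt 3.136) jaw 1.483 t 48.5 gap 0.0617 tcp [0.5813 0.1394 0.0803] q7 1.1
```

View pics/wrist36.png

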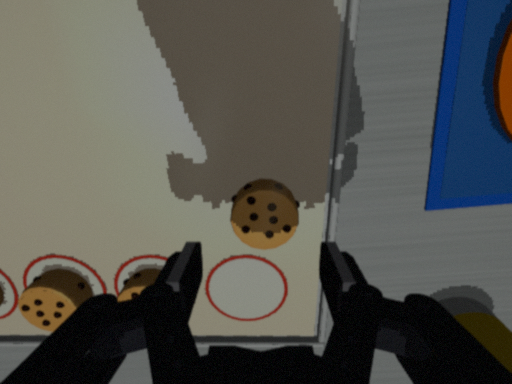

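```bash
python3 - <<'E'
from h import *
print(p2w("wrist36",265,217,.044),p2w("wrist36",265,249,.044)-[.023,0,0])
E
python3 -m pendant '{"travel":[[2,25,3],[2,42,5],[2,53,5],[2,53,5],[2,53,5]],"spin":[0,0,0,0,0]}' |tail -2
python3 -m pendant '{"travel":[[0,0,0],[0,0,0],[0,0,0],[0,0,0]],"spin":[0,0,0,0]}' 1
python3 -m pendant '{"travel":[[0,-10,0],[0,-40,0],[0,-50,0],[0,-50,0]],"spin":[0,0,0,0]}'|tail -1
python3 go.py .6568 .1202 .0285 1.489
python3 - <<'E'
from h import *
snap("wrist","37")
E
```

```text
[0.57894029 0.14195812 0.044     ] [0.58015417 0.13999193 0.044     ]
ft_force: [-0.1, -0.4, 0.2]
finger_gap: 0.0612
time_s: 49.4
tcp_pos: [0.5821, 0.1412, 0.0297]
ee_rot: [-0.501, 0.541, 0.493, -0.462]
ft_force: [-0.2, -0.2, 6.0]
finger_gap: 0.0435
finger_gap: 0.0438
travel [-15.1, 59.6, -74.1] spin -0.007 (alt 3.135) jaw 1.482 t 49.8 gap 0.0438 tcp [0.5801 0.1424 0.0822] q7 1.09
```

View pics/wrist37.png

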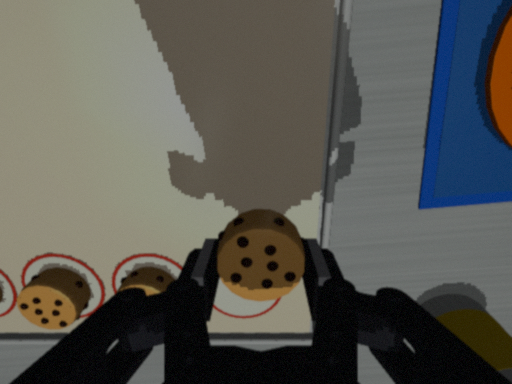

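```bash
python3 -m pendant '{"travel":[[-8,0,-37],[-15,0,-74],[-15,20,-75],[-15,40,-75],[-15,52,-75],[-15,58,-75],[-15,58,-75],[-15,58,-75]],"spin":[0,0,0,0,0,0,0,0]}'
python3 go.py .6575 .1202 .0285 1.489
```

```text
time_s: 50.65
tcp_pos: [0.6564, 0.12, 0.0282]
ee_rot: [-0.501, 0.541, 0.493, -0.461]
ft_force: [-0.4, -0.6, -0.2]
finger_gap: 0.0437
travel [0.2, -0.2, -1.1] spin -0.006 (alt 3.135) jaw 1.483 t 50.65 gap 0.0437 tcp [0.6564 0.12   0.0282] q7 1.16
```

Now I'll release, rise and back off, then check the whole scene.

```bash
python3 -m pendant '{"travel":[[0,0,0],[0,0,0],[0,0,0],[0,-20,0],[0,-60,0],[0,-110,0],[0,-150,0],[0,-170,0]],"spin":[0,0,0,0,0,0,0,0]}' 0.3 |tail -1
python3 go.py .55 .02 .26 1.489
python3 -m pendant '{"travel":[[45,-30,45],[85,-50,85],[120,-60,100],[120,-60,100],[120,-60,100],[120,-60,100]],"spin":[0,0,0,0,0,0]}'
python3 - <<'E'
from ov import *
snap("wrist","38");snap("side","38");snap("scene","38")
ov("wrist38",(0,0,512,384),[],[],"w38",1.5)
ov("side38",(205,165,345,240),[],[],"s38",5.5)
E
```

```text
finger_gap: 0.0596
travel [-110.8, -63.2, 81.4] spin -0.006 (alt 3.135) jaw 1.483 t 51.45 gap 0.0596 tcp [0.6455 0.1226 0.2031] q7 1.18
time_s: 52.05
tcp_pos: [0.5521, 0.2514, 0.2547]
ee_rot: [-0.499, 0.543, 0.496, -0.459]
ft_force: [0.7, -0.8, 0.5]
finger_gap: 0.0603
```

View pics/w38.png

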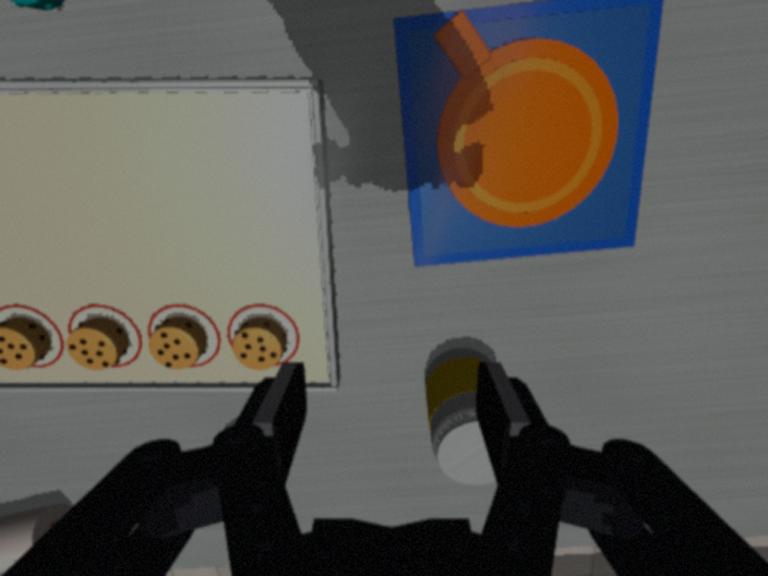

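View pics/s38.png

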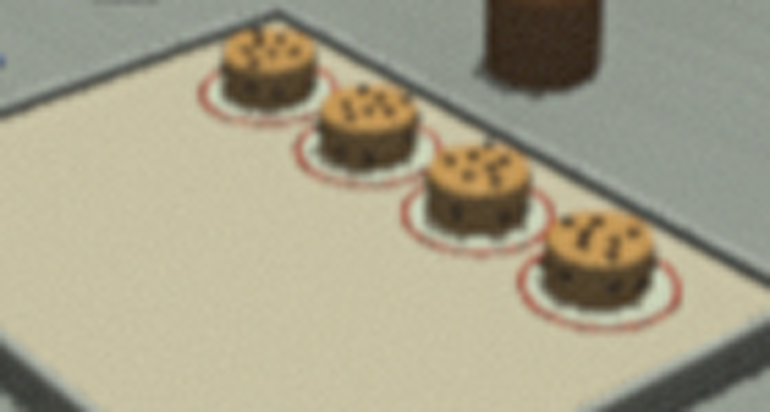

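View pics/scene38.png

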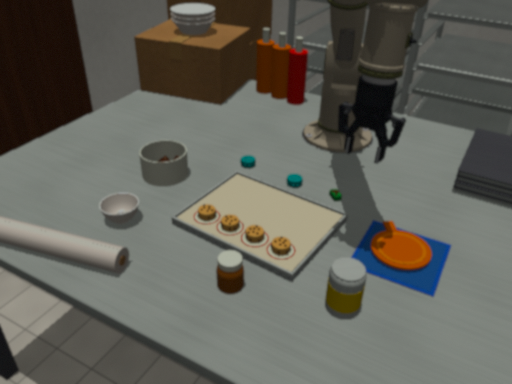

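```bash
python3 - <<'E'
from ov import *
crop("scene38",185,195,305,265,"sc38c")
crop("scene38",130,130,200,185,"tub38")
E
```

```text
scale 6.666666666666667
scale 10.909090909090908
```

View pics/sc38c.png

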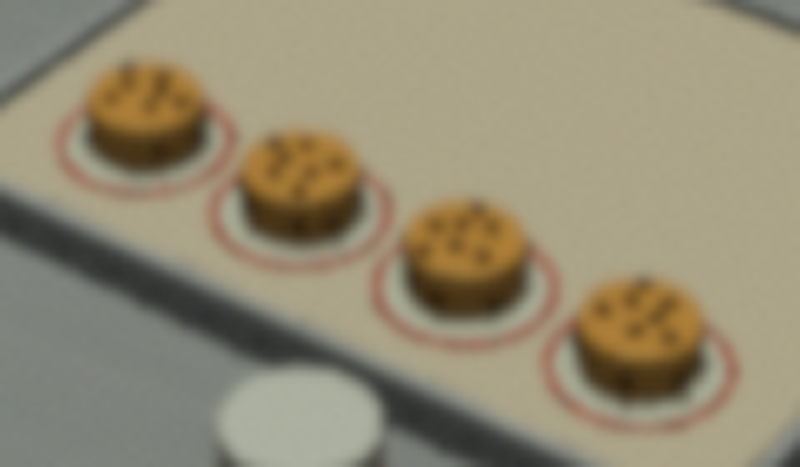

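View pics/tub38.png

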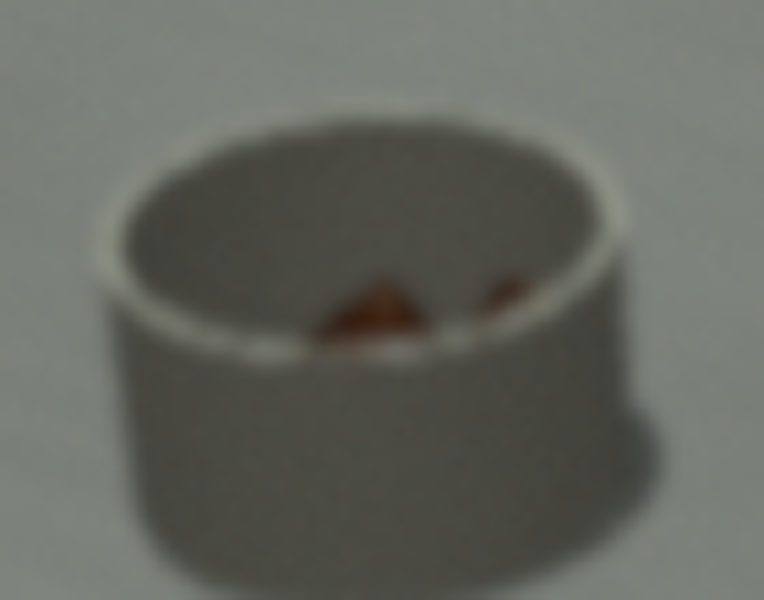

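```bash
python3 - <<'E'
from ov import *
crop("wrist24",180,100,345,270,"w24c")
s=state();print(s["time_s"],s["tcp_pos"],s["ft_force"])
E
```

```text
scale 3.5294117647058822
52.2 [0.55279233 0.24956092 0.25395616] [-1.33792495  0.43831572  0.38597518]
```

View pics/w24c.png

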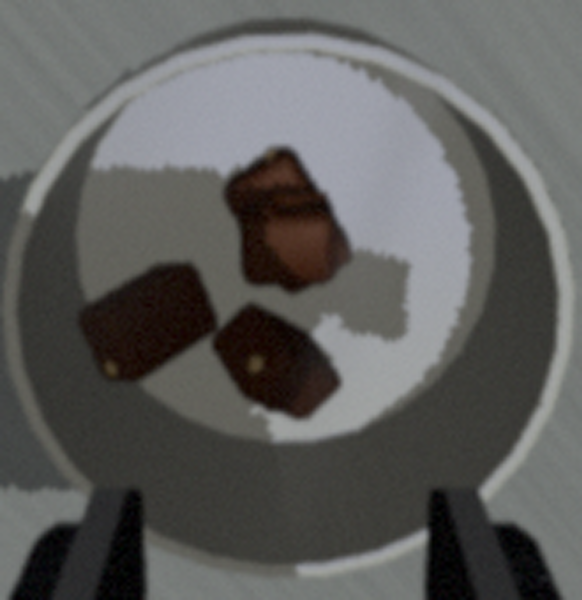

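The tub holds four scraps well below the rim. The four pucks are in the rings, the lid lies on the mat, and the robot is clear of everything. Handing in.

```bash
python3 -c "
from cell import finish_job
print(finish_job())"
```

```text
the job is handed in; nothing more can be done
None
```

The job is done and handed in at about 52 s of robot time; no verdict was reported.

- **Lid:** I tipped it up by its tab to roughly 0.3 rad with its far side on the rim. To do that I used a light grip, because the full grip lifted it level. On the first try at loosening the grip in mid-air, the lid slipped and dropped about 20 mm back onto the tub, flat. I then let it down, gripped it firmly, and laid it flat on the blue mat, within a few mm of the mat's centre.
- **Scraps:** All four dark pieces are in the tub, well below the rim. One leans on another.
- **Pucks:** All four light pucks are in the four rings. The wrist camera put the ring 3 puck about 2 mm off-centre. The other three look alike but I judged them only by eye.
- **Left alone:** The can, bowl, jar, turquoise pucks and green scrap were not touched.

**Disagreements:**
- In both fixed cameras the pucks show a wider ring margin on the near side, which read as up to 7 mm off. The two cameras look from opposite sides, so I put this down to rounded puck edges rather than a real offset.
- The tool picked up a slight tilt of about 0.05 rad, which I could not undo; the pucks still look flat on the sheet.

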